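Stack oak slats in the pressing jig

TASK

First lift the blue screw tub out of the jig by its handle and stand it in the middle of the green mat. Next slide the aluminium carrier along the bench, without lifting it, between the flared wooden rails until it sits straight and fully home against the red stop; then lower every oak board over the carrier's two pins so they all lie flat in one stack, and finally set the steel pressing plate, held by its red handle, over the pins on top of them. Keep the tub upright and leave the other tools and materials on the bench where they are.

Things in the scene. Friction and masses are not known exactly. Their poses are not given: they have to be found in the camera images.
- jig: fixed wooden jig on the bench, 20 mm high: two parallel rails 63 mm apart inside that flare out to a mouth 143 mm wide inside, closed at the other end by a red stop. Its +y axis points into the jig, from mouth to stop; z up. Origin: on the bench, where the carrier's origin lies when home. In its frame the stop's face is at y = +85 mm, the parallel part runs from y = -10 to +85 mm, the mouth is at y = -90 mm; rails are 14 mm thick
- carrier: aluminium block 60 x 170 x 25 mm (x, y, z), about 0.7 kg, sliding on the bench, with two upright steel pins on its top, 10 mm in diameter, at y = +45 and -45 mm, rising to 91 mm above the bench (66 mm above the block's top), their last 10 mm tapered. Origin: centre of its underside. It starts in front of the jig's mouth with its +y end towards the mouth, a little askew and off-centre
- tub: blue open tub 50 x 76 x 40 mm (x, y, z) with screws fixed in it, about 0.3 kg, and a fixed arched handle: a bar 12 mm wide and 12 mm high along y, its top 82 mm above the tub's underside, clear for 60 mm between its legs; free height under the bar 30 mm down to the tub's rim. Origin: centre of its underside. It starts standing between the jig's rails with its y axis nearly along the jig's
- mat: green mat fixed on the bench, 110 x 110 x 2 mm. Origin: centre of its underside
- board1: thin oak board, 50 x 130 x 12 mm (x, y, z), one of up to four alike (some starts have fewer: then its pose is None from the start), with two 15 mm through-holes 45 mm either side of its middle along its long axis (y). Starts flat on the bench. Origin: centre of its underside. Either end may go either way; it weighs about 0.09 kg
- board2: thin oak board, 50 x 130 x 12 mm (x, y, z), one of up to four alike (some starts have fewer: then its pose is None from the start), with two 15 mm through-holes 45 mm either side of its middle along its long axis (y). Starts flat on the bench. Origin: centre of its underside. Either end may go either way; it weighs about 0.09 kg
- board3: thin oak board, 50 x 130 x 12 mm (x, y, z), one of up to four alike (some starts have fewer: then its pose is None from the start), with two 15 mm through-holes 45 mm either side of its middle along its long axis (y). Starts flat on the bench. Origin: centre of its underside. Either end may go either way; it weighs about 0.09 kg
- board4: thin oak board, 50 x 130 x 12 mm (x, y, z), one of up to four alike (some starts have fewer: then its pose is None from the start), with two 15 mm through-holes 45 mm either side of its middle along its long axis (y). Starts flat on the bench. Origin: centre of its underside. Either end may go either way; it weighs about 0.09 kg
- press_plate: dark steel plate 50 x 130 x 10 mm (x, y, z), about 0.45 kg, with the same two 15 mm holes at y = +45 and -45 mm and a red arched handle on its middle: a bar 12 mm wide (x), 62 mm long (y), from 46 to 58 mm above the plate's underside, on a leg at each end (42 mm clear between them). Origin: centre of the plate's underside. Starts flat on the bench
- screwdriver: screwdriver with red handle, about 190 mm, lying on the bench; leave it alone. Origin: middle of its underside
- wrench: steel wrench, about 180 mm, lying on the bench; leave it alone. Origin: middle of its underside
- hammer: hammer, about 270 mm, lying beyond the jig; leave it alone. Origin: middle of its underside
- screw_box: grey open box 150 x 110 x 70 mm at the right; leave it alone. Origin: centre of its underside
- paint_tin: tin 84 mm in diameter, 110 mm high, at the left; leave it alone. Origin: centre of its underside
- offcut: dark wooden offcut 70 x 140 x 18 mm beyond the jig; leave it alone. Origin: centre of its underside
Not all that is in view belongs to the job. Leave any orange look-alike of the carrier alone.

How it is judged (in metres and radians):
On the way, in this order (a step that is already met when the one before it is completed fails the run):
1. the tub stands released on the mat (horizontal distance between tub and mat below 0.04 m and angle between tub's own z axis and vertical below 0.1 rad and height (world z) of tub below 0.008 m and linear speed of tub below 0.02 m/s and contact force between the fingers and tub below 0.1 N), for 0.2 s.
2. the carrier is home in the jig (x of carrier in the frame of jig between -0.004 and 0.004 m and y of carrier in the frame of jig above -0.005 m and angle between the y axis of carrier and the y axis of jig, either way round below 0.05 rad and angle between carrier's own z axis and vertical below 0.04 rad), for 0.2 s.
3. every board lies flat over both pins of the carrier (all of step 2 and horizontal distance between each of board1, board2, board3, board4 and carrier below 0.006 m and angle between the y axis of each of board1, board2, board3, board4 and the y axis of carrier, either way round below 0.09 rad and z of board1 in the frame of carrier between 0.02 and 0.066 m and angle between each of board1, board2, board3, board4's own z axis and vertical below 0.05 rad and linear speed of each of board1, board2, board3, board4 below 0.02 m/s and z of board2 in the frame of carrier between 0.02 and 0.066 m and z of board3 in the frame of carrier between 0.02 and 0.066 m and z of board4 in the frame of carrier between 0.02 and 0.066 m), for 0.2 s.
4. the pressing plate lies over the pins on top of the boards (all of step 3 and horizontal distance between press_plate and carrier below 0.006 m and angle between the y axis of press_plate and the y axis of carrier, either way round below 0.09 rad and z of press_plate in the frame of carrier between 0.02 and 0.077 m and angle between press_plate's own z axis and vertical below 0.05 rad and linear speed of press_plate below 0.02 m/s and z of press_plate in the frame of board1 above 0.008 m and z of press_plate in the frame of board2 above 0.008 m and z of press_plate in the frame of board3 above 0.008 m and z of press_plate in the frame of board4 above 0.008 m and (contact force between press_plate and board1 above 1.5 N or contact force between press_plate and board2 above 1.5 N or contact force between press_plate and board3 above 1.5 N or contact force between press_plate and board4 above 1.5 N)), for 0.2 s.
At the end, for the whole second after the job is handed in: Tub upright on the mat (within 40 mm of its centre); carrier home (4 mm sideways, 5 mm from the stop, 0.05 rad); every board flat over both pins (within 6 mm of the carrier's centre); pressing plate flat over both pins, resting on top of the boards; all at rest (all of step 1 and all of step 4); the robot touches nothing.
It fails at once if the carrier is lifted or tipped (height (world z) of carrier above 0.015 m or angle between carrier's own z axis and vertical above 0.3 rad).
It fails at once if the tub is tipped (angle between tub's own z axis and vertical above 0.7 rad).
It fails at once if a bystander is moved more than 50 mm (distance of any of screwdriver, wrench, hammer, screw_box, paint_tin, offcut from where it was at the start of the episode above 0.05 m).
Of board1, board2, board3, board4 only 3 to 4 are there at a start; the rules pass over those that are not, and their reading is None.
At some moment in a run one of board1, board2, board3, board4, press_plate may be knocked a few centimetres aside while the robot is not near it.
It also fails if it takes over 210 s, if anything falls off the work surface, if the arm or the gripper's body presses on something with over 40 N, if the wrist force passes 120 N, or if a joint passes its speed limit or range.

ROBOT

A 6-joint arm with a two-finger parallel gripper is mounted at the origin on the work surface. World frame = base frame: x ahead of the robot, y to its left, z up, the work surface at z = 0. Lengths are in mm, angles in rad, forces in N, time in s.
With the tool pointing down it reaches from about 275 to 850 mm from the base axis. Payload 19 kg.
Tool frame: the origin (TCP) lies at the very end of the fingers, on their centre line; the grasp point (between the pads) lies 19 mm behind it; y points along the fingers, x is the direction in which the jaws open and shut, and the axes are right-handed (so a half turn about y gives the same grasp; the last joint's range is limited). The gripper opens to 85 mm and grips with 20 to 120 N. Pads are 22 mm wide; open, the fingers measure 114 mm over their backs; the gripper's body (76 mm by 85 mm) begins 54 mm behind the grasp point. The pads swing forward as they close: fully open they stand 13 mm farther back than shut.
Start: joints at [-1.467, 0.15, 1.437, -0, 1.554, -0.134], TCP at [135.425, -558.793, 231.267] pointing down, gripper open.
Joint ranges: [-2.8, 2.8], [-0.68, 2.1], [0.12, 2.68], [-1.39, 4.53], [0.16, 2.79], [-2.81, 2.81]. Speed limits (rad/s): [1.89, 1.89, 2.22, 3.01, 3.01, 3.01].

INTERFACE

Orientations are given as a unit quaternion [x, y, z, w].
In Python, from station import sensors, optics, ticket gives the robot as it stands.
- The arm moves only by the tool send_rows, never from a script. Its argument "deltas" is one flat list of numbers, 7 for each row, row after row: the turn, a rotation vector about the tool's x, y, z in rad, then the shift along the tool's x, y, z in mm, then the opening, from 0 (shut) to 1 (fully open). A call has 1 to 10 rows; each row shifts and turns the pose as measured when the row begins, along the tool's axes as they then stand; what a row does not reach is not made up. A row lasts 1/8 s, in which the tool goes at most 62.5 mm and 10.7 degrees, less where a joint would pass 70% of its speed; a pose out of reach is approached as far as the arm can. A call is refused whole if a number of a shift passes 62.5 or a number of a turn 0.188, either way. A call with a gripper value outside its range is refused whole. The fingers move at their own pace and stop on an object; "squeeze" is the grip in N (left out, the last holds). Time passes only in rows, so rows that do not move let the fingers close. It gives the time, the measured TCP pose, the force and the opening at its end, in the units of the state.
- sensors.sense(): the state, without advancing time (a new reading comes with each control period).
- optics.capture(name): name is "side" or "top" or "wrist"; returns the picture (400x640x3 uint8, blue, green, red); there is no depth.
- optics.camera_params(name): a dict with "fovy" (degrees; the focal length in pixels is half the picture's height over the tangent of half this angle, whatever the lens; pixels are square), "cx", "cy" (the principal point, pixels), "R" (3x3) and "t" (3): a world point X has camera coordinates R X + t; the wrist camera has in their place "tool_from_camera" (4x4, takes a point from camera to tool coordinates, whose origin is the TCP and whose axes are the tool frame's). Camera axes: x right, y down, z forward; pixel columns grow to the right and rows downward; lengths in mm; the calibration is good to about 2 mm. A picture is of the moment at which its call begins: read the wrist's pose just before it. camera_params takes no time and is no camera call.
- ticket.close_job(): hands the job in, once; it reports no verdict.
Trained networks look in the newest picture that a camera, given by its name, has taken for a name from the list of things; names that differ only in an ending like _2 or _b are one class to them, and where a whole thing is asked for, a point or a joint stands for the part that bears it (a point fixed in the world has none). Each returns a list of dicts, best first, with "confidence" (0 to 1); they miss things now and then, are a little off and sometimes report something else, mostly with a low value. They report only what shows in the picture. A call takes as long as a camera call. They do not tell look-alikes from the thing itself.
- optics.masks_of(camera, label): "region" (400x640 bool, what is visible of it) and "rect" ([centre column, centre row, width, height] in pixels, round what is visible of it).
The state is a dict: "clock": time; "joint_pos": joint angles; "qvel": joint speeds; "effort": joint torques, N m; "tool_pos": TCP position; "tcp_rot": TCP orientation; "force": force on the tool from outside, world axes, zero at the start; "ft_torque": the same for the moment, N m; "width": finger opening in mm.
Only numpy, scipy, OpenCV 4.12 (cv2) and the standard library are available. Lean on these libraries where they do the work, as an engineer would, in place of code of your own. Each camera call takes 0.05 s, during which the arm holds its last target.

## Working session

There is one attempt and no reset: what is moved stays moved. The work goes in short steps, Python scripts to look and compute and a tool call to move; the robot and the scene stay as the last step left them, time stands still between calls to the robot, and variables do not carry over. Pictures are saved under pics/ and viewed, and the job is handed in when it is done.

Besides the shell and the picture viewer there is one more tool, called as a command line: name --argument value ..., lists and objects as JSON in quotes. send_rows: Moves the arm, as the interface text tells. Its arguments: {"type":"object","properties":{"deltas":{"type":"array","items":{"type":"number"}},"squeeze":{"type":"number"}},"required":["deltas"]}

```bash
ls; mkdir -p pics; cat > h.py <<'E'
import numpy as np, cv2, json
from station import sensors, optics, ticket
from scipy.spatial.transform import Rotation as Rn
def snap(n,f):
    im=optics.capture(n); cv2.imwrite('pics/'+f,im); return im
def K(p):
    f=200/np.tan(np.radians(p['fovy'])/2); return f,p['cx'],p['cy']
E
python3 - <<'E'
from h import *
s=sensors.sense(); print(s)
for n in ['side','top','wrist']:
    snap(n,n+'0.png'); p=optics.camera_params(n); print(n,p)
E
```

```text
pics
{'clock': 0.0, 'joint_pos': array([-1.46699416e+00,  1.50983503e-01,  1.43803187e+00, -2.70397181e-05,
        1.55381217e+00, -1.33998690e-01]), 'qvel': array([ 0.00046097,  0.00081053,  0.00046735, -0.0002288 ,  0.00076055,
       -0.00013183]), 'effort': array([-4.79715221e-03, -7.13065982e+01, -5.70873535e+01, -6.20179035e-04,
        8.96143756e-03, -9.09105495e-06]), 'tool_pos': array([ 135.39684805, -558.57064177,  230.67646962]), 'tcp_rot': array([-0.55547337,  0.43747027, -0.43684849,  0.55608676]), 'force': array([-0.57360502, -0.05548326,  0.22326004]), 'ft_torque': array([0.02001166, 0.00917136, 0.01155328]), 'width': 85.52517720841894}
side {'fovy': 46.418761168648395, 'cx': 317.0792650917887, 'cy': 199.95827060331612, 'R': array([[-0.96859784, -0.24835145,  0.01182287],
       [-0.18271547,  0.67874975, -0.7112762 ],
       [ 0.1686217 , -0.69110081, -0.70281319]]), 't': array([ 470.70616857,  115.18908393, 1595.94174166])}
top {'fovy': 45.08775468258041, 'cx': 322.06461989826414, 'cy': 196.4951099419606, 'R': array([[ 0.02849992, -0.99959053, -0.00255558],
       [-0.99775741, -0.02829257, -0.06066037],
       [ 0.06056323,  0.00427867, -0.99815519]]), 't': array([ -18.70917686,  497.43668952, 1661.69252822])}
wrist {'fovy': 65.17738968766093, 'cx': 316.06158250218203, 'cy': 205.21885696019442, 'tool_from_camera': array([[ 9.99999380e-01,  9.45075265e-04, -5.88454723e-04,
         1.57612729e+00],
       [ 8.52032426e-04, -3.09460268e-01,  9.50911992e-01,
        -1.43024259e+02],
       [ 7.16580047e-04, -9.50911904e-01, -3.09460882e-01,
         7.98586541e+01],
       [ 0.00000000e+00,  0.00000000e+00,  0.00000000e+00,
         1.00000000e+00]])}
```

View pics/top0.png

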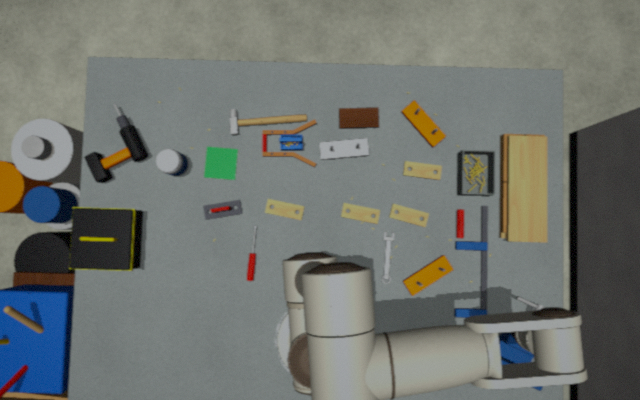

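View pics/side0.png

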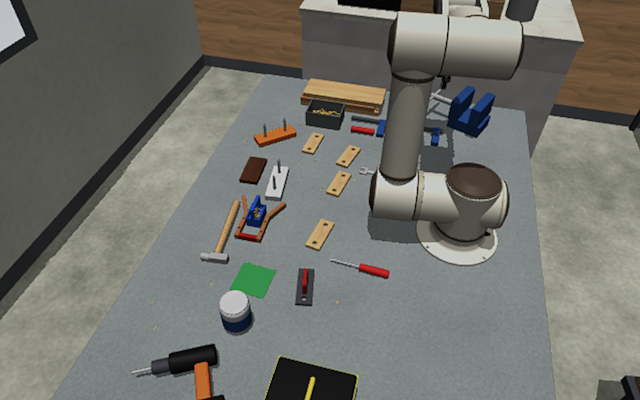

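View pics/wrist0.png

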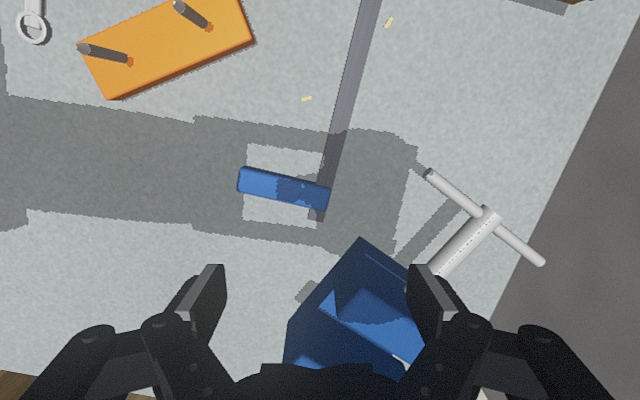

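```bash
cat >> h.py <<'E'
P={}
def params(n):
    if n not in P: P[n]=optics.camera_params(n)
    return P[n]
def campose(n,s=None):
    """returns f,cx,cy,R,t  world->cam"""
    p=params(n); f,cx,cy=K(p)
    if n!='wrist': return f,cx,cy,p['R'],p['t']
    s=s or sensors.sense()
    T=np.eye(4); T[:3,:3]=Rn.from_quat(s['tcp_rot']).as_matrix(); T[:3,3]=s['tool_pos']
    W=np.linalg.inv(T@p['tool_from_camera']); return f,cx,cy,W[:3,:3],W[:3,3]
def ray(c,uv):
    f,cx,cy,R,t=c; uv=np.atleast_2d(uv).astype(float)
    d=np.c_[(uv[:,0]-cx)/f,(uv[:,1]-cy)/f,np.ones(len(uv))]@R
    return -R.T@t,d
def onz(c,uv,z):
    o,d=ray(c,uv); k=(z-o[2])/d[:,2]; return o+k[:,None]*d
def proj(c,X):
    f,cx,cy,R,t=c; X=np.atleast_2d(X); q=X@R.T+t; return np.c_[f*q[:,0]/q[:,2]+cx,f*q[:,1]/q[:,2]+cy]
def tri(c1,u1,c2,u2):
    o1,d1=ray(c1,u1);o2,d2=ray(c2,u2);d1=d1[0];d2=d2[0]
    k=np.linalg.lstsq(np.c_[d1,-d2],o2-o1,rcond=None)[0]
    a=o1+k[0]*d1;b=o2+k[1]*d2; return (a+b)/2,np.linalg.norm(a-b)
def rectof(region):
    cs,_=cv2.findContours(region.astype(np.uint8),0,2); c=max(cs,key=cv2.contourArea); return cv2.minAreaRect(c),c
E
python3 - <<'E'
from h import *
s=sensors.sense(); print(Rn.from_quat(s['tcp_rot']).as_matrix().round(3))
snap('top','top1.png'); c=campose('top')
for l,z in [('board1',12),('press_plate',10),('carrier',25),('tub',60),('mat',2),('jig',20),('screw_box',0),('paint_tin',110),('hammer',10)]:
    for m in optics.masks_of('top',l):
        (r,con)=rectof(m['region'])
        X=onz(c,cv2.boxPoints(r),z); print(l,round(m['confidence'],2),np.round(r[0],1),X[:,:2].mean(0).round(),X[:,:2].round().tolist())
print(sensors.sense()['clock'])
E
```

```text
[[ 0.236 -0.     0.972]
 [-0.972  0.001  0.236]
 [-0.001 -1.     0.   ]]
board1 0.93 [360.3 212.9] [ 445. -139.] [[431.0, -71.0], [480.0, -80.0], [459.0, -207.0], [409.0, -198.0]]
board1 0.84 [422.2 170.1] [ 600. -352.] [[578.0, -285.0], [632.0, -289.0], [622.0, -419.0], [569.0, -414.0]]
board1 0.67 [409.3 214.8] [ 443. -310.] [[429.0, -239.0], [483.0, -250.0], [456.0, -381.0], [402.0, -369.0]]
board1 0.66 [284.8 209.1] [451. 124.] [[437.0, 194.0], [488.0, 185.0], [464.0, 54.0], [413.0, 63.0]]
press_plate 0.88 [222.8 209.1] [444. 340.] [[458.0, 411.0], [484.0, 280.0], [430.0, 269.0], [405.0, 400.0]]
carrier 0.98 [428.2 274.6] [ 240. -375.] [[218.0, -287.0], [313.0, -429.0], [261.0, -464.0], [166.0, -322.0]]
carrier 0.66 [343.9 148.6] [666. -76.] [[690.0, 13.0], [707.0, -159.0], [643.0, -165.0], [626.0, 7.0]]
carrier 0.56 [423.3 123.6] [ 762. -350.] [[801.0, -266.0], [849.0, -315.0], [722.0, -434.0], [675.0, -386.0]]
tub 0.82 [291. 142.] [678. 106.] [[705.0, 145.0], [707.0, 70.0], [652.0, 68.0], [650.0, 143.0]]
tub 0.61 [344.4 148.6] [661. -76.] [[683.0, 11.0], [701.0, -157.0], [638.0, -163.0], [620.0, 4.0]]
mat 0.67 [221.  162.7] [608. 355.] [[555.0, 412.0], [666.0, 408.0], [660.0, 298.0], [549.0, 303.0]]
jig 0.95 [289.5 143. ] [682. 115.] [[760.0, 210.0], [765.0, 24.0], [603.0, 20.0], [598.0, 204.0]]
jig 0.15 [284.8 209.3] [450. 123.] [[435.0, 192.0], [486.0, 184.0], [464.0, 54.0], [413.0, 63.0]]
screw_box 0.89 [476.  172.5] [ 599. -544.] [[677.0, -476.0], [680.0, -610.0], [521.0, -611.0], [517.0, -478.0]]
paint_tin 0.91 [172.8 161.9] [592. 491.] [[579.0, 556.0], [652.0, 524.0], [606.0, 425.0], [533.0, 458.0]]
hammer 0.66 [267.5 121.5] [757. 195.] [[798.0, 333.0], [806.0, 61.0], [717.0, 58.0], [709.0, 329.0]]
0.65
```

```bash
cat >> h.py <<'E'
def yaw(s): 
    x=Rn.from_quat(s['tcp_rot']).as_matrix()[:,0]; return np.arctan2(x[1],x[0])
def plan(xyz,yw,n,op=1.0,s=None):
    """print n rows from present to target (tool down), straight line, rounded"""
    s=s or sensors.sense(); p=s['tool_pos'].copy(); y0=yaw(s); d=(np.array(xyz)-p)
    dy=(yw-y0+np.pi)%(2*np.pi)-np.pi
    print('from',p.round(1),'yaw',round(y0,4),'d',d.round(1),'dyaw',round(dy,3), 't',round(s['clock'],2))
    y=y0; out=[]
    for i in range(n):
        e=(np.array(xyz)-p)/(n-i)
        ex=e[0]*np.cos(y)+e[1]*np.sin(y); ez=-e[0]*np.sin(y)+e[1]*np.cos(y)
        w=((yw-y+np.pi)%(2*np.pi)-np.pi)/(n-i)
        a=[0,round(-w,3),0,round(ex,1),round(-e[2],1),round(ez,1),op]; out.append(a)
        p=p+np.array([a[3]*np.cos(y)-a[5]*np.sin(y),a[3]*np.sin(y)+a[5]*np.cos(y),-a[4]]); y-=a[1]
    for k in range(0,n,10): print(','.join(','.join('%g'%v for v in r) for r in out[k:k+10]))
E
python3 - <<'E'
from h import *
# check down: tool z for yaw0
print(Rn.from_quat(sensors.sense()['tcp_rot']).as_matrix()[:,2], -np.sin(yaw(sensors.sense())),np.cos(yaw(sensors.sense())))
plan((650,90,220),0.0,18)
E
```

```text
[ 9.71859484e-01  2.35561337e-01 -7.88786023e-07] 0.9718594839582892 0.23556133689620581
from [ 135.4 -558.8  231.3] yaw -1.333 d [514.6 648.8 -11.3] dyaw 1.333 t 0.65
0,-0.074,0,-28.3,0.6,36.3,1,0,-0.074,0,-25.5,0.6,38.3,1,0,-0.074,0,-22.6,0.6,40,1,0,-0.074,0,-19.6,0.6,41.6,1,0,-0.074,0,-16.5,0.6,43,1,0,-0.074,0,-13.3,0.6,44,1,0,-0.074,0,-10,0.6,44.9,1,0,-0.074,0,-6.6,0.6,45.5,1,0,-0.074,0,-3.2,0.6,45.9,1,0,-0.074,0,0.2,0.7,46,1
0,-0.074,0,3.6,0.6,45.9,1,0,-0.074,0,6.9,0.7,45.5,1,0,-0.074,0,10.3,0.6,44.8,1,0,-0.074,0,13.6,0.7,44,1,0,-0.074,0,16.8,0.6,42.8,1,0,-0.074,0,19.9,0.7,41.5,1,0,-0.075,0,22.9,0.6,39.9,1,0,-0.074,0,25.8,0.7,38.1,1
```

send_rows --deltas '[0, -0.074, 0, -28, 0, 36, 1, 0, -0.074, 0, -25, 0, 38, 1, 0, -0.074, 0, -23, 0, 40, 1, 0, -0.074, 0, -20, 0, 42, 1, 0, -0.074, 0, -16, 0, 43, 1, 0, -0.074, 0, -13, 0, 44, 1, 0, -0.074, 0, -10, 0, 45, 1, 0, -0.074, 0, -7, 0, 45, 1, 0, -0.074, 0, -3, 0, 46, 1, 0, -0.074, 0, 0, 0, 46, 1]'

```text
clock: 1.9
tool_pos: [423.9, -187.0, 231.7]
tcp_rot: [0.678, -0.199, 0.201, -0.678]
force: [0.8, 0.0, 0.2]
width: 85.1
```

send_rows --deltas '[0, -0.074, 0, 4, 0, 46, 1, 0, -0.074, 0, 7, 0, 45, 1, 0, -0.074, 0, 10, 0, 45, 1, 0, -0.074, 0, 14, 0, 44, 1, 0, -0.074, 0, 17, 0, 43, 1, 0, -0.074, 0, 20, 0, 41, 1, 0, -0.074, 0, 23, 0, 40, 1, 0, -0.074, 0, 26, 0, 38, 1]'

```text
clock: 2.9
tool_pos: [652.0, 118.3, 232.8]
tcp_rot: [0.708, 0.015, -0.012, -0.706]
force: [-0.8, -0.4, 0.6]
width: 85.5
```

```bash
python3 - <<'E'
from h import *
s=sensors.sense(); print(s['clock'],s['tool_pos'],yaw(s))
snap('wrist','w1.png')
E
```

```text
2.9 [651.9974015  118.31944305 232.80570502] 0.03839589596628662
```

View pics/w1.png

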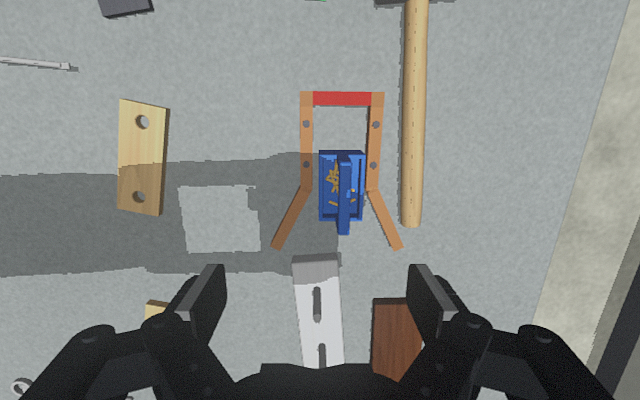

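```bash
python3 - <<'E'
from h import *
s=sensors.sense(); print(np.abs(s['qvel']).max(), s['tool_pos'],yaw(s))
im=snap('wrist','w2.png'); cv2.imwrite('pics/w2c.png',cv2.resize(im[80:260,260:420],None,fx=3.3,fy=3.3,interpolation=cv2.INTER_CUBIC))
for m in optics.masks_of('wrist','tub'):print(m['confidence'],m['rect'])
import pickle; pickle.dump(s,open('s2.pkl','wb'))
E
```

```text
0.07694108617038672 [653.89276795 122.3794158  231.80869122] 0.044625954079121774
0.74 [340.6, 198.3, 46.5, 89.4]
```

View pics/w2c.png

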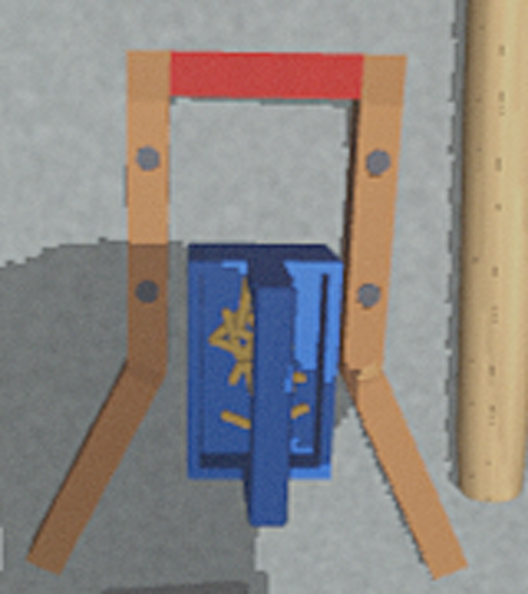

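```bash
python3 - <<'E'
from h import *
import pickle
s=pickle.load(open('s2.pkl','rb')); c=campose('wrist',s)
f=lambda L:np.array(L)/3.3+[260,80]
J=onz(c,f([(171,97),(361,97),(168,110),(166,370),(360,110),(346,362),(28,556),(467,567)]),20);print(J.round(1))
for z in (82,):
  print(onz(c,f([(258,288),(294,288),(289,522),(248,526)]),z).round(1))
print('rim',onz(c,f([(189,263),(189,478),(330,478)]),40).round(1))
E
```

```text
[[647.9 193.9  20. ]
 [710.3 196.8  20. ]
 [647.  189.8  20. ]
 [649.9 100.9  20. ]
 [710.3 192.6  20. ]
 [713.8 106.6  20. ]
 [600.7  25.6  20. ]
 [767.4  28.2  20. ]]
[[675.4 143.8  82. ]
 [685.7 144.3  82. ]
 [689.9  71.2  82. ]
 [677.3  69.3  82. ]]
rim [[656.  142.9  40. ]
 [659.5  67.8  40. ]
 [708.6  70.   40. ]]
```

```bash
python3 - <<'E'
from h import *
plan((682,107,140),0.04,4)
E
```

```text
from [651.7 118.6 231.8] yaw 0.0383 d [ 30.3 -11.6 -91.8] dyaw 0.002 t 3.05
0,-0,0,7.5,22.9,-3.2,1,0,-0.001,0,7.4,23,-3.2,1,0,-0,0,7.5,22.9,-3.2,1,0,-0.001,0,7.4,23,-3.2,1
```

send_rows --deltas '[0, 0, 0, 8, 23, -3, 1, 0, 0, 0, 8, 23, -3, 1, 0, 0, 0, 7, 23, -3, 1, 0, 0, 0, 7, 23, -3, 1, 0, 0, 0, 0, 0, 0, 1, 0, 0, 0, 0, 0, 0, 1]'

```text
clock: 3.8
tool_pos: [681.8, 103.0, 140.2]
tcp_rot: [0.708, 0.013, -0.009, -0.706]
force: [0.5, 0.6, 0.7]
width: 85.5
```

```bash
python3 - <<'E'
from h import *
s=sensors.sense(); print(np.abs(s['qvel']).max(), s['tool_pos'],yaw(s))
im=snap('wrist','w3.png'); 
import pickle; pickle.dump(s,open('s3.pkl','wb'))
E
```

```text
0.010275770307059123 [681.77859328 102.95033704 140.20221523] 0.03196009745619258
```

View pics/w3.png

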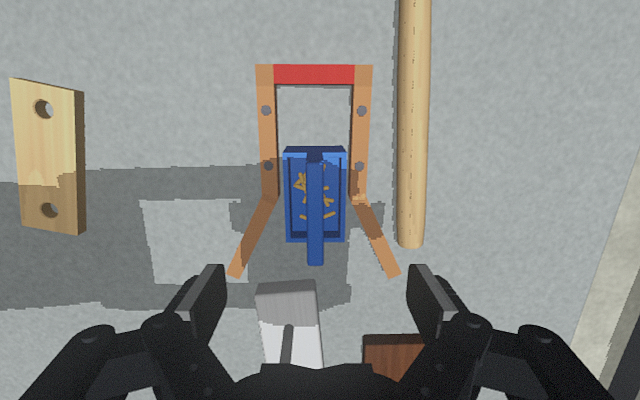

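```bash
python3 - <<'E'
from h import *
import pickle
a=campose('wrist',pickle.load(open('s2.pkl','rb')));b=campose('wrist',pickle.load(open('s3.pkl','rb')))
print(tri(a,(341.4,238.8),b,(315.3,264.5)), tri(a,(340.6,109.4),b,(314.5,84)))
print(onz(b,[(307,264),(323,264),(308,166),(323,166)],82).round(1))
print(onz(b,[(275,84),(353,84),(278,190),(350,190),(232,276),(396,276)],20).round(1))
plan((682,107,57),0.04,4)
E
```

```text
(array([683.51069242,  70.62681755,  82.55392252]), np.float64(0.25213731499481745)) (array([679.10550266, 195.22986576,  18.55838096]), np.float64(0.22290853357627108))
[[677.4  70.6  82. ]
 [689.   71.   82. ]
 [676.4 142.   82. ]
 [686.1 142.3  82. ]]
[[648.1 194.   20. ]
 [709.2 196.1  20. ]
 [650.  107.9  20. ]
 [712.6 109.9  20. ]
 [605.7  21.5  20. ]
 [762.4  26.1  20. ]]
from [681.7 103.  140.1] yaw 0.0321 d [  0.3   4.  -83.1] dyaw 0.008 t 3.85
0,-0.002,0,0.1,20.8,1,1,0,-0.002,0,0.1,20.8,1,1,0,-0.002,0,0.1,20.8,1,1,0,-0.002,0,0.1,20.7,1,1
```

send_rows --deltas '[0, -0.002, 0, 0, 21, 1, 1, 0, -0.002, 0, 0, 21, 1, 1, 0, -0.002, 0, 0, 21, 1, 1, 0, -0.002, 0, 0, 20, 1, 1, 0, 0, 0, 0, 0, 0, 0, 0, 0, 0, 0, 0, 0, 0, 0, 0, 0, 0, 0, 0, 0, 0, 0, 0, 0, 0, 0, 0]' --squeeze 40

```text
clock: 4.85
tool_pos: [682.0, 107.4, 55.7]
tcp_rot: [0.708, 0.018, -0.011, -0.706]
force: [-0.9, 1.0, 0.8]
width: 12.6
```

```bash
python3 - <<'E'
from h import *
s=sensors.sense(); print(np.abs(s['qvel']).max(), s['tool_pos'],yaw(s),s['width'])
im=snap('wrist','w4.png'); 
E
```

```text
0.00510773979126358 [681.99775354 107.42594105  55.66014758] 0.040979865813285145 12.62711357825006
```

View pics/w4.png

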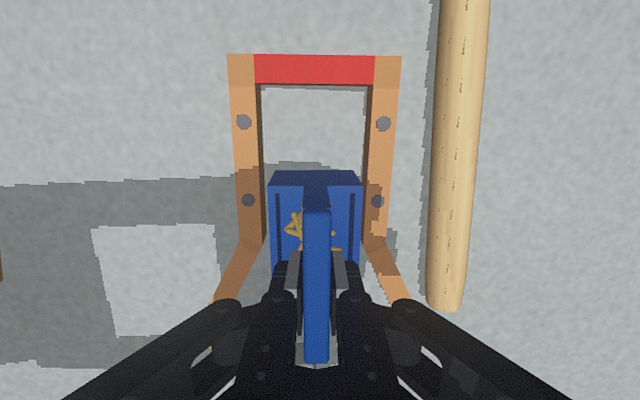

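send_rows --deltas '[0, 0, 0, 0, -20, 0, 0, 0, 0, 0, 0, -25, 0, 0, 0, 0, 0, 0, -25, 0, 0, 0, 0, 0, 0, 0, 0, 0]'

```text
clock: 5.4
tool_pos: [681.4, 107.7, 131.7]
tcp_rot: [0.708, 0.019, -0.01, -0.706]
force: [-0.2, -0.2, -3.9]
width: 11.5
```

```bash
python3 - <<'E'
from h import *
plan((608,355,125),0.04,8,0)
E
```

```text
from [681.4 107.7 131.7] yaw 0.041 d [-73.4 247.3  -6.7] dyaw -0.001 t 5.4
0,0,0,-7.9,0.8,31.3,0,0,0,0,-7.9,0.8,31.3,0,0,0,0,-7.9,0.9,31.3,0,0,0,0,-7.9,0.8,31.2,0,0,0,0,-7.9,0.9,31.3,0,0,0,0,-7.9,0.8,31.2,0,0,0,0,-7.9,0.9,31.3,0,0,0.001,0,-8,0.8,31.2,0
```

send_rows --deltas '[0, 0, 0, -4, 0, 16, 0, 0, 0, 0, -8, 0, 31, 0, 0, 0, 0, -8, 0, 31, 0, 0, 0, 0, -8, 0, 31, 0, 0, 0, 0, -8, 0, 31, 0, 0, 0, 0, -8, 0, 31, 0, 0, 0, 0, -8, 0, 31, 0, 0, 0, 0, -6, 0, 24, 0, 0, 0, 0, -2, 0, 8, 0, 0, 0, 0, 0, 0, 0, 0]'

```text
clock: 6.65
tool_pos: [602.4, 351.8, 120.8]
tcp_rot: [0.709, 0.015, -0.015, -0.705]
force: [-0.1, -1.1, -2.8]
width: 11.1
```

```bash
python3 - <<'E'
from h import *
s=sensors.sense(); print(np.abs(s['qvel']).max(), s['tool_pos'],yaw(s),s['width'])
im=snap('wrist','w5.png'); 
snap('top','t5.png'); c=campose('top')
for m in optics.masks_of('top','mat'):
  r,_=rectof(m['region']);print(m['confidence'],onz(c,cv2.boxPoints(r),2).round())
E
```

```text
0.007160005215169198 [602.43367442 351.7986758  120.84751271] 0.04301146179828819 11.109671221223762
0.85 [[660. 354.   2.]
 [662. 301.   2.]
 [555. 296.   2.]
 [554. 349.   2.]]
```

View pics/w5.png

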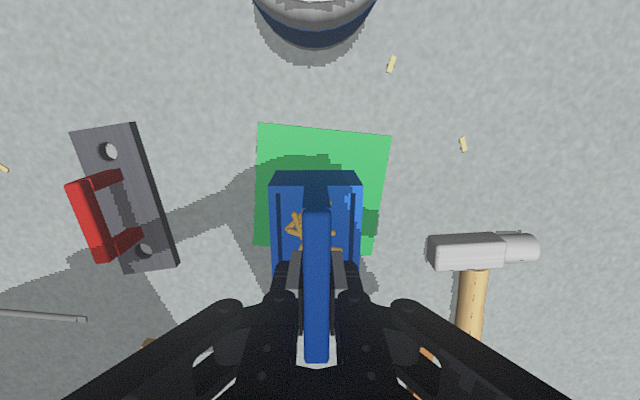

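```bash
python3 - <<'E'
from h import *
print(onz(campose('wrist'),[(258,122),(392,136),(254,246),(372,254)],2).round(1))
plan((608,354,58.5),0.04,4,0)
E
```

```text
[[554.3 411.8   2. ]
 [664.1 405.3   2. ]
 [548.8 300.8   2. ]
 [658.3 297.3   2. ]]
from [603.2 350.7 121.3] yaw 0.0415 d [  4.8   3.3 -62.8] dyaw -0.002 t 6.8
0,0,0,1.2,15.7,0.8,0,0,0.001,0,1.3,15.7,0.8,0,0,0,0,1.2,15.7,0.8,0,0,0.001,0,1.3,15.7,0.7,0
```

send_rows --deltas '[0, 0, 0, 1, 18, 1, 0, 0, 0, 0, 1, 18, 1, 0, 0, 0, 0, 1, 15, 1, 0, 0, 0, 0, 0, 9, 0, 0, 0, 0, 0, 0, 2, 0, 0, 0, 0, 0, 0, 0, 0, 0]'

```text
clock: 7.55
tool_pos: [607.3, 352.0, 57.2]
tcp_rot: [0.709, 0.014, -0.013, -0.705]
force: [0.6, 0.5, -2.9]
width: 11.2
```

send_rows --deltas '[0, 0, 0, 0, 1.5, 0, 0, 0, 0, 0, 0, 1, 0, 0, 0, 0, 0, 0, 0, 0, 0]'

```text
clock: 7.92
tool_pos: [607.8, 352.1, 56.7]
tcp_rot: [0.709, 0.015, -0.013, -0.705]
force: [0.1, -0.2, -2.8]
width: 11.6
```

send_rows --deltas '[0, 0, 0, 0, 2, 0, 0, 0, 0, 0, 0, 1, 0, 0]'

```text
clock: 8.18
tool_pos: [608.4, 352.3, 56.8]
tcp_rot: [0.708, 0.016, -0.012, -0.706]
force: [-6.1, -3.2, 9.8]
width: 11.1
```

Contact. Release and rise.

send_rows --deltas '[0, 0, 0, 0, 0, 0, 0.4, 0, 0, 0, 0, 0, 0, 1, 0, 0, 0, 0, 0, 0, 1, 0, 0, 0, 0, 0, 0, 1, 0, 0, 0, 0, -20, 0, 1, 0, 0, 0, 0, -40, 0, 1, 0, 0, 0, 0, -40, 0, 1, 0, 0, 0, 0, -40, 0, 1, 0, 0, 0, 0, 0, 0, 1]'

```text
clock: 9.3
tool_pos: [607.6, 352.9, 206.6]
tcp_rot: [0.708, 0.017, -0.011, -0.706]
force: [-0.4, 0.4, -0.8]
width: 85.5
```

```bash
python3 - <<'E'
from h import *
s=sensors.sense(); print(np.abs(s['qvel']).max(), s['tool_pos'],yaw(s),s['width'])
im=snap('wrist','w6.png'); snap('side','sd6.png')
plan((650,-30,190),0.04,8)
E
```

```text
0.041859890078849174 [607.6251209  352.93714514 206.58680171] 0.03949643772890316 85.4763168796544
from [606.8 352.5 202.5] yaw 0.0394 d [  43.2 -382.5  -12.5] dyaw 0.001 t 9.4
0,-0,0,3.5,1.6,-48,1,0,-0,0,3.5,1.6,-48,1,0,-0,0,3.5,1.6,-48,1,0,-0,0,3.5,1.5,-48,1,0,-0,0,3.5,1.6,-48,1,0,-0,0,3.5,1.5,-48,1,0,-0,0,3.6,1.6,-47.9,1,0,-0.001,0,3.5,1.5,-48,1
```

View pics/w6.png

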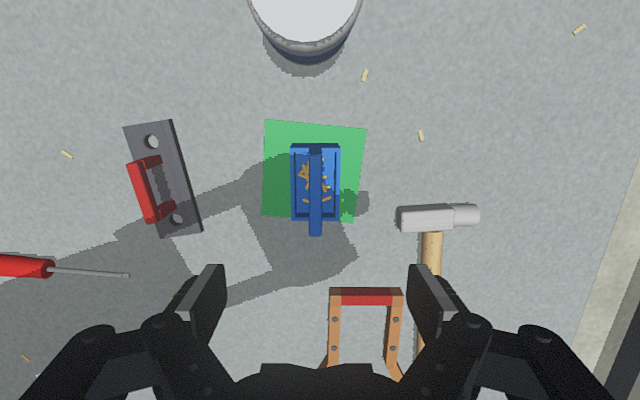

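View pics/sd6.png

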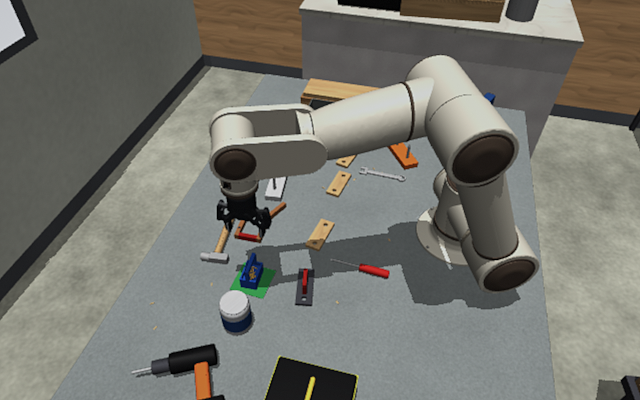

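send_rows --deltas '[0, 0, 0, 2, 0, -24, 1, 0, 0, 0, 4, 2, -48, 1, 0, 0, 0, 4, 2, -48, 1, 0, 0, 0, 4, 2, -48, 1, 0, 0, 0, 4, 2, -48, 1, 0, 0, 0, 4, 2, -48, 1, 0, 0, 0, 4, 2, -48, 1, 0, 0, 0, 4, 2, -48, 1, 0, 0, 0, 2, 0, -24, 1, 0, 0, 0, 0, 0, 0, 1]'

```text
clock: 10.65
tool_pos: [648.8, -51.5, 181.1]
tcp_rot: [0.709, 0.009, -0.016, -0.705]
force: [0.3, 0.9, -0.0]
width: 85.4
```

```bash
python3 - <<'E'
from h import *
import pickle
s=sensors.sense(); print(np.abs(s['qvel']).max(), s['tool_pos'],yaw(s),s['width'])
im=snap('wrist','w7.png');pickle.dump(s,open('s7.pkl','wb'))
E
```

```text
0.017903107611723954 [648.83749846 -51.49024883 181.13999649] 0.03619549717977604 85.36014418507781
```

View pics/w7.png

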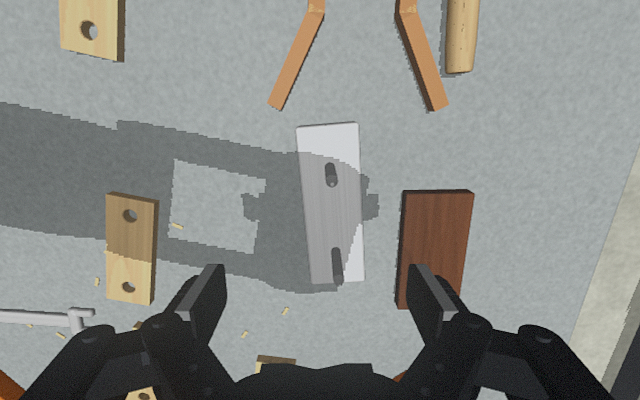

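```bash
python3 - <<'E'
from h import *
im=cv2.imread('pics/w7.png'); cv2.imwrite('pics/w7c.png',cv2.resize(im[110:300,270:390],None,fx=3,fy=3,interpolation=cv2.INTER_CUBIC))
E
```

```text
(no output)
```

View pics/w7c.png

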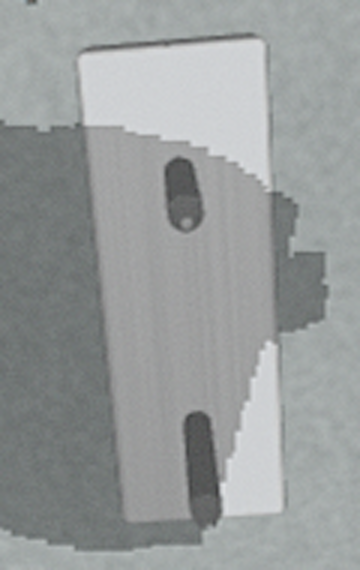

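```bash
python3 - <<'E'
from h import *
import pickle
c=campose('wrist',pickle.load(open('s7.pkl','rb')))
X=onz(c,[(296.3,126.3),(358,122.7),(365,280),(311.7,283.7)],25);print(X.round(1),X.mean(0))
print(onz(c,[(332,184.3),(339,282)],91).round(1))
print(onz(c,[(330,166),(335.5,249)],25).round(1))
plan((662,-31,110),0.04,5)
E
```

```text
[[ 627.6    4.7   25. ]
 [ 684.5   10.1   25. ]
 [ 705.2 -155.4   25. ]
 [ 647.3 -162.6   25. ]] [666.15244342 -75.80190823  25.        ]
[[ 660.2  -32.4   91. ]
 [ 670.7 -117.9   91. ]]
[[ 660.7  -31.3   25. ]
 [ 671.  -119.5   25. ]]
from [648.8 -50.5 181.2] yaw 0.0369 d [ 13.2  19.5 -71.2] dyaw 0.003 t 10.7
0,-0.001,0,2.8,14.2,3.8,1,0,-0.001,0,2.8,14.2,3.8,1,0,-0,0,2.8,14.3,3.8,1,0,-0.001,0,2.8,14.2,3.8,1,0,-0,0,2.8,14.3,3.8,1
```

```bash
python3 - <<'E'
from h import *
plan((660.5,-32,35),0.04,6)
E
```

```text
from [648.8 -50.5 181.2] yaw 0.0369 d [  11.7   18.5 -146.2] dyaw 0.003 t 10.7
0,-0.001,0,2.1,24.4,3,1,0,-0,0,2.1,24.4,3,1,0,-0.001,0,2.1,24.3,3,1,0,-0,0,2,24.4,3,1,0,-0.001,0,2.1,24.3,3,1,0,-0,0,2,24.4,3.1,1
```

send_rows --deltas '[0, 0, 0, 5, 10, 7, 1, 0, 0, 0, 6, 20, 8, 1, 0, 0, 0, 2, 30, 4, 1, 0, 0, 0, 0, 32, 0, 1, 0, 0, 0, 0, 32, 0, 1, 0, 0, 0, 0, 20, 0, 1, 0, 0, 0, 0, 0, 0, 1]'

```text
clock: 11.58
tool_pos: [657.8, -21.3, 23.4]
tcp_rot: [0.708, 0.01, -0.022, -0.705]
force: [0.0, 0.6, -0.5]
width: 85.6
```

```bash
python3 - <<'E'
from h import *
import pickle
s=sensors.sense(); print(np.abs(s['qvel']).max(), s['tool_pos'],yaw(s),s['width'])
im=snap('wrist','w8.png')
E
```

```text
0.014226178971137645 [657.81447442 -21.26424408  23.39414726] 0.045541199098548514 85.59867442177497
```

View pics/w8.png

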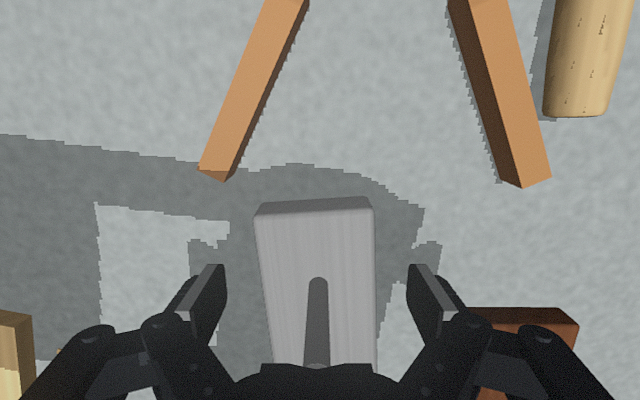

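send_rows --deltas '[0, 0, 0, 1, -8, -5, 1, 0, 0, 0, 1, -6, -5, 1, 0, 0, 0, 0, 0, 0, 1]'

```text
clock: 12.0
tool_pos: [662.5, -31.3, 42.2]
tcp_rot: [0.709, 0.012, -0.02, -0.705]
force: [0.7, -0.2, -0.4]
width: 85.6
```

```bash
python3 - <<'E'
from h import *
s=sensors.sense(); print(Rn.from_quat(s['tcp_rot']).as_matrix()[:,1]); plan((660.5,-32,36),0.04,1)
E
```

```text
[-0.01147763 -0.00546728 -0.99991918]
from [662.5 -31.3  42.2] yaw 0.0463 d [-2.  -0.7 -6.2] dyaw -0.006 t 12.0
0,0.006,0,-2.1,6.2,-0.6,1
```

send_rows --deltas '[0, 0, 0, -1.5, 5, 0, 1, 0, 0, 0, 0, 0, 0, 0, 0, 0, 0, 0, 0, 0, 0, 0, 0, 0, 0, 0, 0, 0, 0, 0, 0, 0, 0, 0, 0, 0, 0, 0, 0, 0, 0, 0]' --squeeze 40

```text
clock: 12.75
tool_pos: [660.6, -31.5, 36.8]
tcp_rot: [0.709, 0.012, -0.02, -0.705]
force: [-1.0, -0.1, -0.2]
width: 9.0
```

send_rows --deltas '[0, 0, 0, 4, 0, 5, 0, 0, 0, 0, 6, 0, 8, 0, 0, 0, 0, 6, 0, 8, 0, 0, 0, 0, 6, 0, 8, 0, 0, 0, 0, 3, 0, 4, 0, 0, 0, 0, 0, 0, 0, 0]'

```text
clock: 13.5
tool_pos: [684.0, 0.7, 36.8]
tcp_rot: [0.71, 0.011, -0.02, -0.704]
force: [-0.1, 1.7, 0.6]
width: 8.4
```

```bash
python3 - <<'E'
from h import *
s=sensors.sense(); print(Rn.from_quat(s['tcp_rot']).as_matrix()[:,1]); plan((684,30,36),0.04,3,0)
snap('wrist','w9.png')
E
```

```text
[-0.01380468 -0.00927759 -0.99986167]
from [684.    0.7  36.8] yaw 0.0438 d [-0.  29.3 -0.8] dyaw -0.004 t 13.5
0,0.001,0,0.4,0.3,9.8,0,0,0.001,0,0.4,0.3,9.7,0,0,0.002,0,0.4,0.2,9.8,0
```

View pics/w9.png

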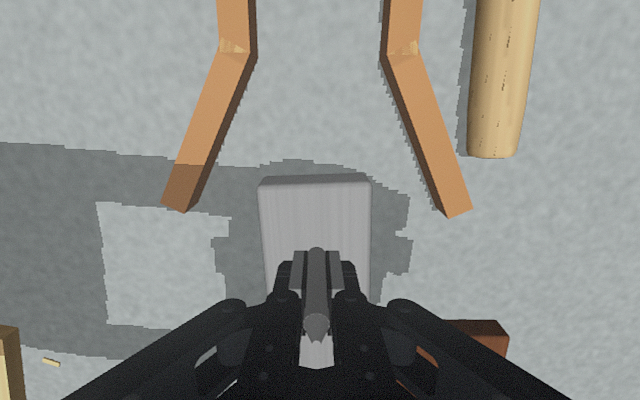

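```bash
python3 - <<'E'
from h import *
im=cv2.imread('pics/w9.png'); cv2.imwrite('pics/w9c.png',cv2.resize(im[0:220,200:420],None,fx=2.7,fy=2.7,interpolation=cv2.INTER_CUBIC))
E
```

```text
(no output)
```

View pics/w9c.png

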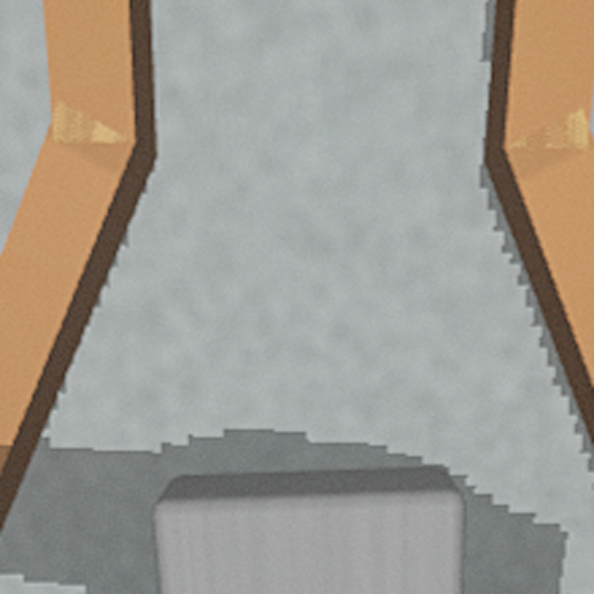

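```bash
python3 - <<'E'
from h import *
c=campose('wrist'); f=lambda L:np.array(L)/2.7+[200,0]
J=onz(c,f([(134,142),(505,146),(129,5),(512,5)]),20);print(J.round(1),J[:2].mean(0),J[2:].mean(0))
J=onz(c,f([(154,152),(487,155)]),0);print(J.round(1),J.mean(0))
C=onz(c,f([(156,500),(463,492),(160,580),(463,580)]),25);print(C.round(1),C[:2].mean(0))
E
```

```text
[[649.4  99.5  20. ]
 [712.8 101.6  20. ]
 [649.  119.8  20. ]
 [711.5 122.4  20. ]] [681.09315954 100.55516761  20.        ] [680.27477095 121.12000598  20.        ]
[[649.  100.4   0. ]
 [713.2 102.6   0. ]] [681.10281108 101.49673757   0.        ]
[[653.2  37.6  25. ]
 [710.9  42.   25. ]
 [653.8  21.6  25. ]
 [712.6  24.5  25. ]] [682.03538499  39.80762407  25.        ]
```

send_rows --deltas '[0, 0.001, 0, 0.2, 0, 7, 0, 0, 0.001, 0, 0.2, 0, 14, 0, 0, 0.001, 0, 0.2, 0, 14, 0, 0, 0.001, 0, 0.2, 0, 14, 0, 0, 0, 0, 0.2, 0, 14, 0, 0, 0, 0, 0.2, 0, 14, 0, 0, 0, 0, 0.2, 0, 7, 0, 0, 0, 0, 0, 0, 0, 0]'

```text
clock: 14.55
tool_pos: [682.6, 84.0, 36.7]
tcp_rot: [0.712, 0.009, -0.017, -0.702]
force: [-0.0, 3.5, 0.3]
width: 8.5
```

```bash
python3 - <<'E'
from h import *
s=sensors.sense(); print(Rn.from_quat(s['tcp_rot']).as_matrix()[:,1],s['force']); plan((679.2,155.5,36),0.035,5,0)
im=snap('wrist','w10.png')
E
```

```text
[-0.01025692 -0.01322422 -0.99985995] [-0.03505785  3.47139245  0.2542336 ]
from [682.6  84.   36.7] yaw 0.0363 d [-3.4 71.5 -0.7] dyaw -0.001 t 14.55
0,0,0,-0.2,0.1,14.3,0,0,0,0,-0.2,0.2,14.3,0,0,0,0,-0.2,0.1,14.3,0,0,0.001,0,-0.1,0.2,14.3,0,0,0,0,-0.2,0.1,14.4,0
```

View pics/w10.png

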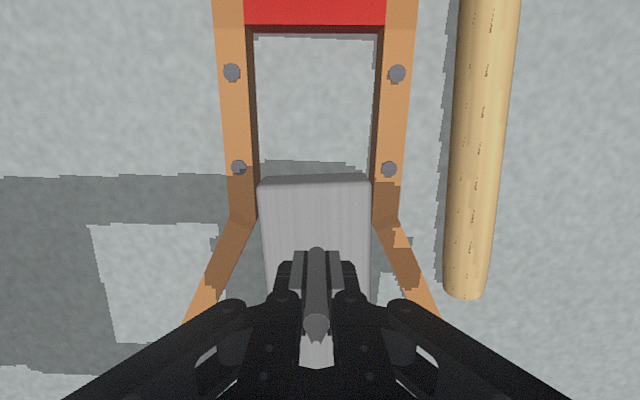

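send_rows --deltas '[0, 0, 0, 0, 0, 8, 0, 0, 0, 0, -0.2, 0, 12, 0, 0, 0, 0, -0.2, 0, 12, 0, 0, 0, 0, -0.2, 0, 12, 0, 0, 0, 0, -0.2, 0, 12, 0, 0, 0, 0, 0, 0, 6, 0, 0, 0, 0, 0, 0, 0, 0]'

```text
clock: 15.48
tool_pos: [680.0, 140.5, 36.8]
tcp_rot: [0.714, 0.007, -0.015, -0.7]
force: [-1.7, 4.2, -0.9]
width: 8.7
```

```bash
python3 - <<'E'
from h import *
s=sensors.sense(); print(Rn.from_quat(s['tcp_rot']).as_matrix()[:,1],s['force']); plan((679.2,155.5,36),0.035,1,0)
im=snap('wrist','w11.png')
E
```

```text
[-0.0107562  -0.01968744 -0.99974832] [-1.70881667  4.15738344 -0.90924327]
from [680.  140.5  36.8] yaw 0.0306 d [-0.8 15.  -0.8] dyaw 0.004 t 15.47
0,-0.004,0,-0.3,0.8,15,0
```

View pics/w11.png

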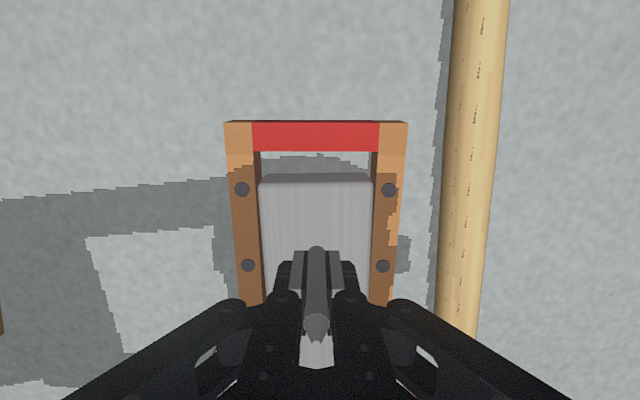

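send_rows --deltas '[0, 0, 0, 0, 0, 8, 0, 0, 0, 0, 0, 0, 7, 0, 0, 0, 0, 0, 0, 3, 0]'

```text
clock: 15.9
tool_pos: [680.0, 155.9, 37.0]
tcp_rot: [0.715, 0.007, -0.014, -0.699]
force: [1.0, -14.0, 3.9]
width: 8.6
```

send_rows --deltas '[0, 0, 0, 0, 0, 1, 0, 0, 0, 0, 0, 0, 0, 0, 0, 0, 0, 0, 0, 0, 0.3, 0, 0, 0, 0, 0, 0, 1, 0, 0, 0, 0, 0, 0, 1, 0, 0, 0, 0, -20, 0, 1, 0, 0, 0, 0, -40, 0, 1, 0, 0, 0, 0, -40, 0, 1, 0, 0, 0, 0, -40, 0, 1, 0, 0, 0, 0, 0, 0, 1]'

```text
clock: 17.15
tool_pos: [681.8, 159.3, 187.9]
tcp_rot: [0.715, 0.008, -0.012, -0.699]
force: [0.9, 0.7, -1.0]
width: 85.4
```

```bash
cat >> h.py <<'E'
def tilt(s=None):
    s=s or sensors.sense(); R=Rn.from_quat(s['tcp_rot']).as_matrix()
    # rotvec in tool frame bringing tool y to -z
    v=R.T@np.array([0,0,-1.]); a=np.cross([0,1,0],v); return a
E
python3 - <<'E'
from h import *
import pickle
s=sensors.sense(); print(s['tool_pos'],tilt(s),np.abs(s['qvel']).max()); pickle.dump(s,open('s12.pkl','wb'))
im=snap('wrist','w12.png')
E
```

```text
[681.76814104 159.28321086 187.85888819] [ 0.02276878  0.         -0.0067612 ] 0.041580942872136435
```

View pics/w12.png

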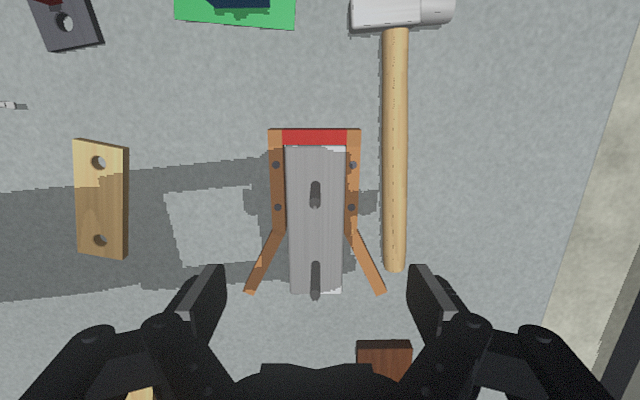

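send_rows --deltas '[0.023, 0, -0.007, 0, 0, -25, 1, 0, 0, 0, 0, 0, 0, 1, 0, 0, 0, 0, 0, 0, 1]'

```text
clock: 17.58
tool_pos: [681.0, 134.1, 185.5]
tcp_rot: [-0.707, -0.009, 0.012, 0.707]
force: [-0.4, -0.5, 0.0]
width: 85.4
```

```bash
python3 - <<'E'
from h import *
import pickle
s=sensors.sense(); print(s['tool_pos'],yaw(s),tilt(s),np.abs(s['qvel']).max()); pickle.dump(s,open('s13.pkl','wb'))
im=snap('wrist','w13.png')
cv2.imwrite('pics/w13c.png',cv2.resize(im[80:280,230:400],None,fx=3,fy=3,interpolation=cv2.INTER_CUBIC))
E
```

```text
[681.02842115 134.11441762 185.48898342] 0.02881275301071624 [-0.00046519  0.         -0.00435352] 0.010165915418768715
```

View pics/w13c.png

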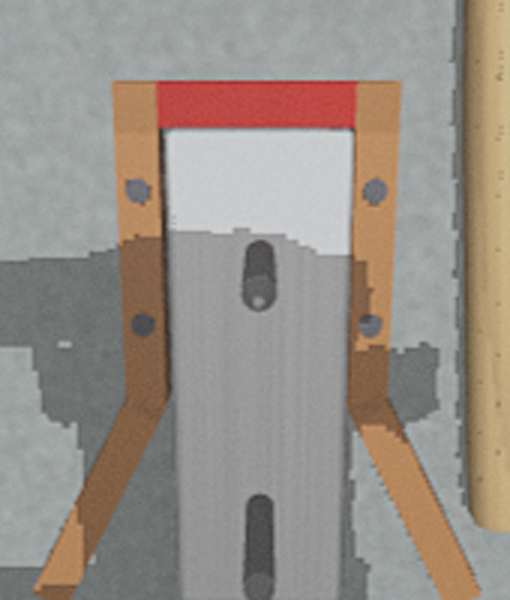

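```bash
python3 - <<'E'
from h import *
import pickle
c=campose('wrist',pickle.load(open('s13.pkl','rb'))); f=lambda L:np.array(L)/3+[230,80]
print('top',onz(c,f([(259,299),(259,586)]),91).round(1),'base',onz(c,f([(260,253),(260,508)]),25).round(1))
C=onz(c,f([(167,131),(354,131)]),25); S=onz(c,f([(160,127),(356,127)]),20); print(C.round(1),S.round(1))
R=onz(c,f([(160,150),(168,395),(354,150),(349,395)]),20);print(R.round(1))
E
```

```text
top [[681.  155.9  91. ]
 [683.5  71.6  91. ]] base [[681.1 155.7  25. ]
 [683.9  64.1  25. ]]
[[650.8 193.4  25. ]
 [709.4 195.1  25. ]] [[648.1 194.2  20. ]
 [710.4 196.1  20. ]]
[[648.  187.1  20. ]
 [650.6 104.   20. ]
 [710.2 188.9  20. ]
 [713.5 105.9  20. ]]
```

```bash
python3 - <<'E'
from h import *
plan((451,110,150),-0.18,6)
E
```

```text
from [681.1 134.1 185.5] yaw 0.029 d [-230.1  -24.1  -35.5] dyaw -0.209 t 17.62
0,0.035,0,-38.4,5.9,-2.9,1,0,0.035,0,-38.3,5.9,-4.3,1,0,0.035,0,-38.2,5.9,-5.6,1,0,0.035,0,-37.9,5.9,-6.9,1,0,0.034,0,-37.7,5.9,-8.2,1,0,0.035,0,-37.4,6,-9.6,1
```

send_rows --deltas '[0, 0.035, 0, -20, 3, -2, 1, 0, 0.035, 0, -38, 6, -4, 1, 0, 0.035, 0, -38, 6, -5, 1, 0, 0.035, 0, -38, 6, -7, 1, 0, 0.035, 0, -38, 6, -8, 1, 0, 0.035, 0, -38, 6, -9, 1, 0, 0, -0.004, -18, 3, -5, 1, 0, 0, 0, 0, 0, 0, 1, 0, 0, 0, 0, 0, 0, 1]'

```text
clock: 18.75
tool_pos: [442.3, 115.0, 147.3]
tcp_rot: [0.705, -0.066, 0.063, -0.704]
force: [0.4, -0.9, -0.4]
width: 85.3
```

```bash
cat > bd.py <<'E'
from h import *
import sys,pickle
def board(tag,label='board1',z=12,show=None):
    s=sensors.sense(); im=snap('wrist',tag+'.png'); pickle.dump(s,open(tag+'.pkl','wb'))
    print('tcp',s['tool_pos'].round(1),'yaw',round(yaw(s),4),'tilt',tilt(s).round(4),'qv',np.abs(s['qvel']).max().round(3))
    c=campose('wrist',s)
    hsv=cv2.cvtColor(im,cv2.COLOR_BGR2HSV)
    for m in optics.masks_of('wrist',label):
        r,con=rectof(m['region'])
        print(label,round(m['confidence'],2),'px',np.round(r[0],1), 'box',np.round(cv2.boxPoints(r)).tolist())
        P=onz(c,con[:,0,:],z)[:,:2].astype(np.float32); rr=cv2.minAreaRect(P)
        print('  world c',np.round(rr[0],1),'size',np.round(rr[1],1),'ang',np.round(rr[2],1))
    return s,im,c
E
python3 - <<'E'
from bd import *
board('wA1')
E
```

```text
tcp [442.3 115.  147.3] yaw -0.183 tilt [ 0.002   0.     -0.0031] qv 0.004
board1 0.73 px [357.1 359.4] box [[333.0, 371.0], [334.0, 345.0], [381.0, 347.0], [380.0, 374.0]]
  world c [453.2 -83.8] size [37.5 54.4] ang 75.6
```

View pics/wA1.png

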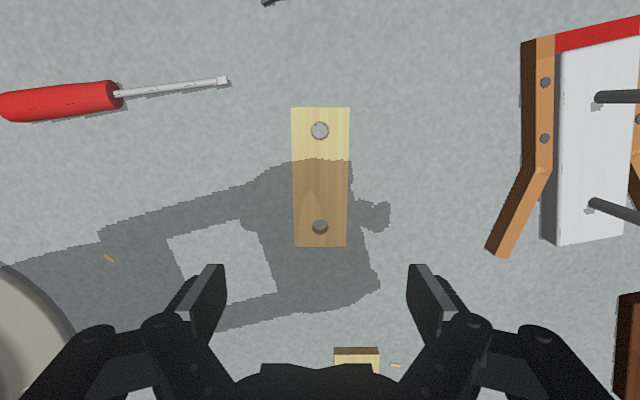

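```bash
cat >> bd.py <<'E'
def oak(tag,z=12,near=None,take=True):
    s=sensors.sense(); im=snap('wrist',tag+'.png'); pickle.dump(s,open(tag+'.pkl','wb'))
    print('tcp',s['tool_pos'].round(1),'yaw',round(yaw(s),4),'tilt',tilt(s).round(4),'qv',np.abs(s['qvel']).max().round(3),'t',s['clock'])
    return oakfit(im,campose('wrist',s),z)
def oakfit(im,c,z=12):
    hsv=cv2.cvtColor(cv2.medianBlur(im,3),cv2.COLOR_BGR2HSV)
    M=((hsv[...,0]>12)&(hsv[...,0]<32)&(hsv[...,1]>50)).astype(np.uint8)
    cs,hi=cv2.findContours(M,cv2.RETR_CCOMP,cv2.CHAIN_APPROX_NONE)
    for i,k in enumerate(cs):
        if hi[0][i][3]>=0 or cv2.contourArea(k)<800: continue
        P=onz(c,k[:,0,:],z)[:,:2].astype(np.float32); rr=cv2.minAreaRect(P)
        b=cv2.boxPoints(rr); e=b[1]-b[0]; g=b[2]-b[1]; l=e if np.hypot(*e)>np.hypot(*g) else g
        if l[1]<0:l=-l
        yb=np.arctan2(-l[0],l[1])
        H=[]
        j=hi[0][i][2]
        while j>=0:
            if cv2.contourArea(cs[j])>25:
                (u,v),_,_=cv2.fitEllipse(cs[j]) if len(cs[j])>=5 else cv2.minAreaRect(cs[j])
                H.append(onz(c,(u,v),z)[0,:2])
            j=hi[0][j][0]
        print('oak px',np.round(k[:,0].mean(0)),'c',np.round(rr[0],1),'size',np.round(sorted(rr[1]),1),'yaw',round(float(yb),3),'holes',[h.round(1).tolist() for h in H])
        if len(H)==2:
            d=H[0]-H[1]; d=d if d[1]>0 else -d
            print('   HOLES mid',((H[0]+H[1])/2).round(1),'dist',np.hypot(*d).round(1),'yaw',np.arctan2(-d[0],d[1]).round(3))
E
python3 - <<'E'
from bd import *
oakfit(cv2.imread('pics/wA1.png'),campose('wrist',pickle.load(open('wA1.pkl','rb'))))
E
```

```text
oak px [320. 175.] c [447.9 124.5] size [ 50.6 130. ] yaw -0.17 holes [[440.5, 82.9], [455.9, 169.1]]
   HOLES mid [448.2 126. ] dist 87.6 yaw -0.177
oak px [526. 141.] c [634.1 111.7] size [ 47.7 197.5] yaw -0.186 holes [[609.1, 39.0], [613.8, 55.3], [618.7, 60.8], [631.9, 87.5], [627.3, 93.1], [637.3, 99.5], [638.8, 112.8], [647.6, 127.5], [636.1, 133.9], [631.4, 153.7], [635.6, 164.0], [646.2, 173.9], [635.6, 191.2], [633.0, 203.8]]
```

```bash
python3 - <<'E'
from h import *
plan((448,124.7,30),-0.173,5)
E
```

```text
from [442.4 114.9 147.1] yaw -0.1832 d [   5.6    9.8 -117.1] dyaw 0.01 t 18.85
0,-0.002,0,0.7,23.4,2.1,1,0,-0.002,0,0.8,23.4,2.1,1,0,-0.002,0,0.7,23.4,2.2,1,0,-0.002,0,0.8,23.5,2.1,1,0,-0.002,0,0.7,23.4,2.2,1
```

send_rows --deltas '[0.001, -0.002, 0, 1, 15, 2, 1, 0, -0.002, 0, 1, 28, 2, 1, 0, -0.002, 0, 1, 28, 2, 1, 0, -0.002, 0, 1, 28, 2, 1, 0, -0.002, 0, 0, 12, 2, 1, 0, 0, 0, 0, 0, 0, 1]'

```text
clock: 19.6
tool_pos: [448.8, 124.5, 28.4]
tcp_rot: [0.705, -0.063, 0.059, -0.704]
force: [-0.5, -0.6, 1.2]
width: 85.2
```

```bash
python3 - <<'E'
from bd import *
oak('wA2'); plan((448,124.7,2),-0.173,1)
E
```

```text
tcp [448.8 124.5  28.4] yaw -0.173 tilt [ 0.0017  0.     -0.0066] qv 0.007 t 19.6
oak px [610. 303.] c [621.7  58.3] size [38.9 91.9] yaw -0.434 holes [[600.3, 26.2], [608.0, 25.4], [603.4, 40.4], [606.6, 52.8], [617.4, 51.7], [622.8, 54.1], [625.8, 62.4], [616.1, 78.5], [624.8, 91.1]]
oak px [313. 234.] c [448.2 124.8] size [ 50.4 131.1] yaw -0.178 holes [[440.9, 84.8], [456.3, 170.3]]
   HOLES mid [448.6 127.6] dist 86.9 yaw -0.178
from [449.1 124.5  29. ] yaw -0.173 d [ -1.1   0.2 -27. ] dyaw 0.0 t 19.65
0,-0,0,-1.1,27,0,1
```

View pics/wA2.png

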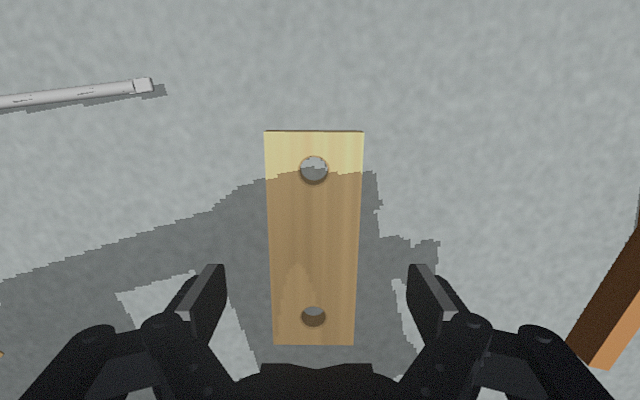

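send_rows --deltas '[0, 0, -0.005, -1, 14, 0, 1, 0, 0, 0, 0, 10, 0, 1, 0, 0, 0, 0, 3, 0, 1, 0, 0, 0, 0, 0, 0, 0, 0, 0, 0, 0, 0, 0, 0, 0, 0, 0, 0, 0, 0, 0, 0, 0, 0, 0, 0, 0, 0]' --squeeze 40

```text
clock: 20.52
tool_pos: [449.4, 124.7, 2.4]
tcp_rot: [0.705, -0.06, 0.062, -0.704]
force: [-0.3, 0.2, -0.9]
width: 49.0
```

```bash
python3 - <<'E'
from bd import *
oak('wA3')
E
```

```text
tcp [449.4 124.7   2.4] yaw -0.1731 tilt [ 0.0004 -0.      0.0033] qv 0.003 t 20.525
oak px [625. 361.] c [600.   44.6] size [23.4 64.7] yaw 0.137 holes [[600.7, 35.4], [597.2, 36.7], [611.2, 37.8], [604.4, 57.1]]
oak px [319. 277.] c [450.3 122.4] size [ 64.4 134.7] yaw -0.173 holes [[441.6, 64.9], [429.4, 67.0], [432.2, 68.9], [443.5, 85.2], [423.2, 119.4], [458.4, 170.4]]
```

View pics/wA3.png

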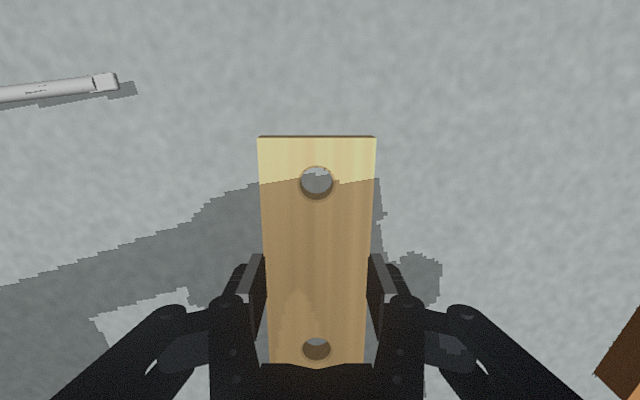

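send_rows --deltas '[0, 0, 0, 0, -15, 0, 0, 0, 0, 0, 0, -35, 0, 0, 0, 0, 0, 0, -40, 0, 0, 0, 0, 0, 0, -35, 0, 0, 0, 0, 0, 0, 0, 0, 0]'

```text
clock: 21.2
tool_pos: [448.8, 124.8, 135.5]
tcp_rot: [0.705, -0.059, 0.063, -0.704]
force: [-0.2, 0.7, -0.3]
width: 48.8
```

```bash
python3 - <<'E'
from h import *
s=sensors.sense();print(s['width'],tilt(s));plan((682.2,110.4,130),0.031,7,0)
E
```

```text
48.80080391073508 [-0.00011104  0.          0.00502748]
from [448.8 124.8 135.5] yaw -0.1732 d [233.4 -14.4  -5.5] dyaw 0.204 t 21.2
0,-0.029,0,33.2,0.8,3.7,0,0,-0.029,0,33.3,0.8,2.8,0,0,-0.029,0,33.4,0.8,1.8,0,0,-0.029,0,33.4,0.8,0.8,0,0,-0.029,0,33.4,0.8,-0.2,0,0,-0.03,0,33.3,0.7,-1.1,0,0,-0.029,0,33.3,0.8,-2.1,0
```

send_rows --deltas '[0, -0.015, 0.004, 16, 0, 2, 0, 0, -0.03, 0, 33, 0, 3, 0, 0, -0.03, 0, 33, 0, 2, 0, 0, -0.03, 0, 33, 0, 1, 0, 0, -0.03, 0, 33, 0, 0, 0, 0, -0.03, 0, 33, 0, -1, 0, 0, -0.03, 0, 33, 0, -2, 0, 0, -0.01, 0, 16, 0, -1, 0, 0, 0, 0, 0, 0, 0, 0, 0, 0, 0, 0, 0, 0, 0]'

```text
clock: 22.45
tool_pos: [682.4, 109.9, 132.7]
tcp_rot: [0.707, 0.012, -0.016, -0.707]
force: [0.5, -0.2, -2.0]
width: 48.8
```

```bash
python3 - <<'E'
from h import *
s=sensors.sense();print(s['width'],tilt(s));plan((682.2,110.4,110),0.031,1,0);snap('wrist','wA4.png')
E
```

```text
48.79511740599636 [ 2.43203678e-05  0.00000000e+00 -5.31241201e-03]
from [682.4 109.9 132.7] yaw 0.0387 d [ -0.2   0.5 -22.7] dyaw -0.008 t 22.45
0,0.008,0,-0.2,22.7,0.5,0
```

View pics/wA4.png

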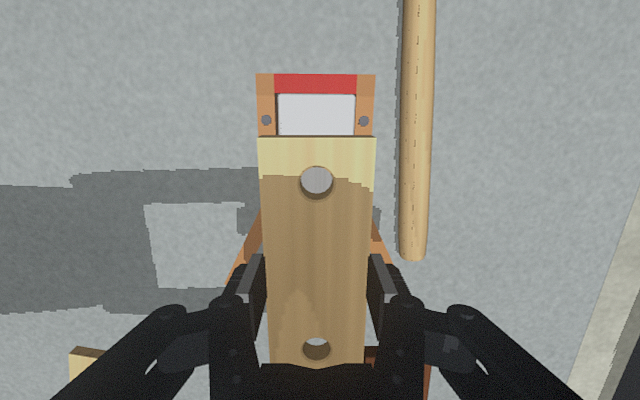

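```bash
python3 - <<'E'
from h import *
c=campose('wrist'); print(proj(c,[(681,155.8,91),(683.7,66,91),(681,155.8,142),(681,155.8,130)]).round(1))
E
```

```text
[[315.9 160.5]
 [314.7 291.6]
 [315.2 180.6]
 [315.4 174.7]]
```

send_rows --deltas '[0, 0.008, -0.005, -0.5, 12, 1, 0, 0, 0, 0, 0, 16, 0, 0, 0, 0, 0, 0, 5, 0, 0, 0, 0, 0, 0, 0, 0, 0]'

```text
clock: 23.0
tool_pos: [680.2, 111.3, 97.3]
tcp_rot: [0.707, 0.011, -0.011, -0.707]
force: [-0.2, -0.6, -0.4]
width: 48.5
```

```bash
python3 - <<'E'
from h import *
s=sensors.sense();print(s['width'],tilt(s));plan((682.2,110.4,28),0.031,1,0);snap('wrist','wA5.png')
c=campose('wrist'); print(proj(c,[(681,155.8,91),(681,155.8,s['tool_pos'][2]+9.6)]).round(1))
E
```

```text
48.47529244532122 [ 5.64785993e-05  0.00000000e+00 -6.28081491e-04]
from [680.2 111.3  97.3] yaw 0.0304 d [  2.   -0.9 -69.3] dyaw 0.001 t 23.0
0,-0.001,0,2,69.3,-0.9,0
[[318.8 175.9]
 [319.1 183.8]]
```

View pics/wA5.png

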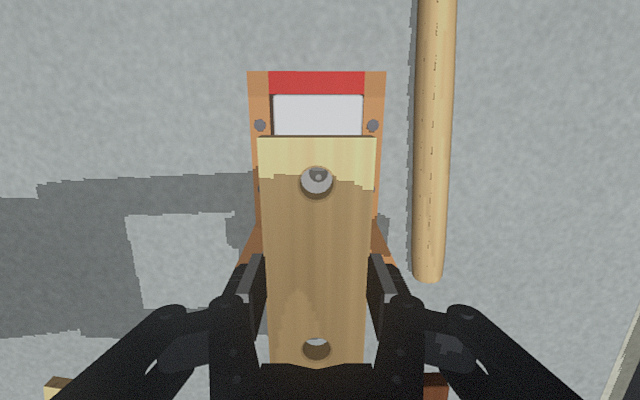

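send_rows --deltas '[0, 0, 0, 1.6, 4, -1, 0, 0, 0, 0, 0, 6, 0, 0, 0, 0, 0, 0, 0, 0, 0]'

```text
clock: 23.42
tool_pos: [682.4, 110.2, 87.4]
tcp_rot: [0.707, 0.011, -0.011, -0.707]
force: [0.4, -0.9, -0.3]
width: 48.6
```

```bash
python3 - <<'E'
from h import *
s=sensors.sense();print(s['width'],s['force']);plan((682.2,110.4,28),0.031,1,0);im=snap('wrist','wA6.png')
cv2.imwrite('pics/wA6c.png',cv2.resize(im[120:380,240:400],None,fx=2.2,fy=2.2,interpolation=cv2.INTER_CUBIC))
E
```

```text
48.617898706703315 [ 0.35859932 -0.86798352 -0.33229828]
from [682.4 110.2  87.4] yaw 0.0303 d [ -0.2   0.2 -59.4] dyaw 0.001 t 23.43
0,-0.001,0,-0.2,59.4,0.2,0
```

View pics/wA6c.png

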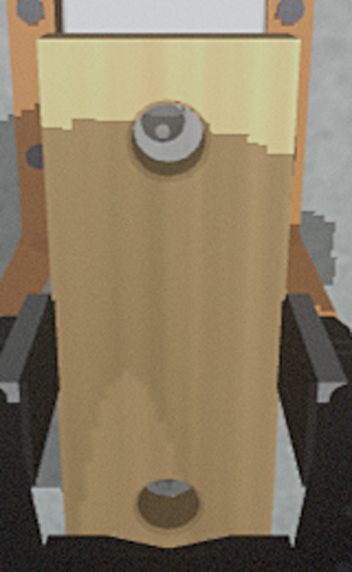

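send_rows --deltas '[0, -0.008, 0, -0.6, 5, 0, 0, 0, 0, 0, 0, 8, 0, 0, 0, 0, 0, 0, 5, 0, 0, 0, 0, 0, 0, 0, 0, 0]'

```text
clock: 23.98
tool_pos: [681.8, 110.2, 68.4]
tcp_rot: [0.707, 0.014, -0.013, -0.707]
force: [-0.1, 0.4, -0.0]
width: 48.6
```

```bash
python3 - <<'E'
from h import *
s=sensors.sense();print(s['width'],s['force'],tilt(s));plan((682.2,110.4,28),0.031,1,0);im=snap('wrist','wA7.png')
cv2.imwrite('pics/wA7c.png',cv2.resize(im[120:380,240:400],None,fx=2.2,fy=2.2,interpolation=cv2.INTER_CUBIC))
E
```

```text
48.59480207638838 [-0.06342679  0.35762086 -0.02290224] [ 7.69086926e-05 -0.00000000e+00  9.01559245e-04]
from [681.8 110.2  68.4] yaw 0.0389 d [  0.4   0.2 -40.4] dyaw -0.008 t 23.98
0,0.008,0,0.4,40.4,0.2,0
```

View pics/wA7c.png

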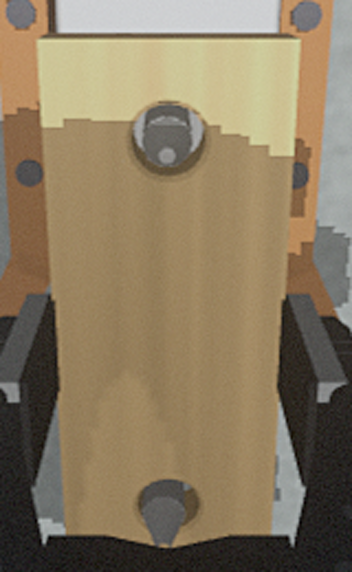

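send_rows --deltas '[0, 0, 0, 0, 8, 0, 0, 0, 0, 0, 0, 12, 0, 0, 0, 0, 0, 0, 12, 0, 0, 0, 0, 0, 0, 6, 0, 0, 0, 0, 0, 0, 0, 0, 0]'

```text
clock: 24.65
tool_pos: [681.8, 110.2, 27.5]
tcp_rot: [0.707, 0.014, -0.013, -0.707]
force: [-0.1, -0.4, -1.3]
width: 48.1
```

send_rows --deltas '[0, 0, 0, 0, 1, 0, 0.75, 0, 0, 0, 0, 0, 0, 1, 0, 0, 0, 0, 0, 0, 1, 0, 0, 0, 0, -15, 0, 1, 0, 0, 0, 0, -40, 0, 1, 0, 0, 0, 0, -50, 0, 1, 0, 0, 0, 0, -40, 0, 1, 0, 0, 0, 0, 0, 0, 1]'

```text
clock: 25.65
tool_pos: [682.1, 110.2, 182.5]
tcp_rot: [-0.707, -0.016, 0.012, 0.707]
force: [0.3, 0.2, 0.1]
width: 85.2
```

```bash
python3 - <<'E'
from bd import *
oak('wA8',z=37);plan((446,-155,150),-0.17,8)
E
```

```text
tcp [682.1 110.2 182.5] yaw 0.0389 tilt [ 0.     -0.      0.0057] qv 0.038 t 25.65
oak px [315. 190.] c [682.8 109.8] size [ 50.1 130.8] yaw 0.039 holes [[680.8, 153.7]]
oak px [359. 171.] c [725.  119.6] size [ 32.8 181. ] yaw 0.24 holes [[716.5, 134.5], [715.0, 177.0]]
   HOLES mid [715.7 155.8] dist 42.6 yaw 0.035
oak px [268. 169.] c [636.5 117. ] size [ 33.5 181.2] yaw -0.178 holes [[643.6, 132.9], [642.4, 175.0]]
   HOLES mid [643.  153.9] dist 42.1 yaw 0.028
oak px [398. 116.] c [755.8 166.6] size [ 24.1 208.7] yaw 0.108 holes []
from [681.5 110.2 180.6] yaw 0.039 d [-235.5 -265.2  -30.6] dyaw -0.209 t 25.7
0,0.026,0,-30.7,3.8,-32,1,0,0.026,0,-29.9,3.8,-32.8,1,0,0.026,0,-29,3.8,-33.5,1,0,0.026,0,-28.1,3.8,-34.3,1,0,0.026,0,-27.2,3.8,-35,1,0,0.026,0,-26.3,3.9,-35.7,1,0,0.026,0,-25.4,3.8,-36.3,1,0,0.027,0,-24.4,3.9,-37,1
```

View pics/wA8.png

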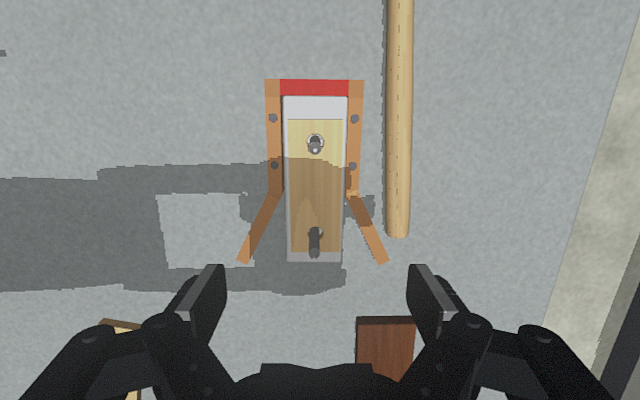

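send_rows --deltas '[0, 0.01, 0, -15, 2, -16, 1, 0, 0.026, 0.005, -30, 4, -33, 1, 0, 0.026, 0, -29, 4, -33, 1, 0, 0.026, 0, -28, 4, -34, 1, 0, 0.026, 0, -27, 4, -35, 1, 0, 0.026, 0, -26, 4, -36, 1, 0, 0.026, 0, -25, 4, -36, 1, 0, 0.026, 0, -24, 4, -36, 1, 0, 0.015, 0, -12, 0, -16, 1, 0, 0, 0, 0, 0, 0, 1]'

```text
clock: 26.95
tool_pos: [439.7, -159.7, 144.3]
tcp_rot: [-0.704, 0.066, -0.057, 0.705]
force: [-0.1, 0.5, -0.6]
width: 85.3
```

```bash
python3 - <<'E'
from bd import *
oak('wB1')
E
```

```text
tcp [ 439.7 -159.7  144.3] yaw -0.1743 tilt [-0.0002  0.     -0.0117] qv 0.006 t 26.95
oak px [613. 340.] c [ 721.  -387.1] size [ 57.5 118.7] yaw 0.131 holes [[739.7, -351.2]]
oak px [499. 304.] c [ 599.9 -311.9] size [56.6 62.4] yaw -0.135 holes [[600.2, -303.5]]
oak px [342. 319.] c [ 441.2 -301.9] size [ 54.1 128.4] yaw -0.204 holes [[429.9, -347.2], [451.0, -261.7]]
   HOLES mid [ 440.5 -304.4] dist 88.1 yaw -0.242
oak px [315. 167.] c [ 438.7 -139.7] size [ 57.6 129.6] yaw -0.168 holes [[435.2, -182.4], [449.6, -95.6]]
   HOLES mid [ 442.4 -139. ] dist 88.0 yaw -0.164
```

View pics/wB1.png

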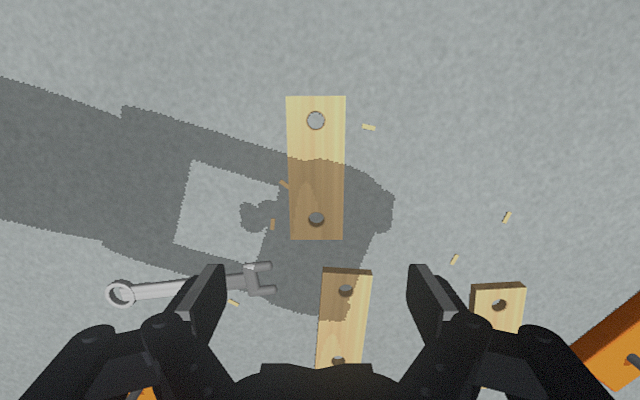

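send_rows --deltas '[0, -0.003, -0.011, 0, 14, 3, 1, 0, -0.003, 0, 0, 27, 5, 1, 0, 0, 0, 0, 28, 5, 1, 0, 0, 0, 0, 28, 4, 1, 0, 0, 0, 0, 12, 2, 1, 0, 0, 0, 0, 0, 0, 1]'

```text
clock: 27.75
tool_pos: [446.2, -136.0, 31.9]
tcp_rot: [-0.704, 0.057, -0.057, 0.705]
force: [-0.7, -0.4, 0.5]
width: 86.0
```

```bash
python3 - <<'E'
from bd import *
oak('wB2'); plan((442.2,-140.5,2),-0.168,1)
E
```

```text
tcp [ 446.2 -136.    31.9] yaw -0.1612 tilt [-0.0014  0.     -0.0003] qv 0.013 t 27.75
oak px [307. 240.] c [ 438.7 -139.4] size [ 57.6 131.4] yaw -0.169 holes [[435.6, -180.1], [450.1, -94.3]]
   HOLES mid [ 442.9 -137.2] dist 87.0 yaw -0.168
from [ 446.4 -136.2   32.4] yaw -0.1613 d [ -4.2  -4.3 -30.4] dyaw -0.007 t 27.8
0,0.007,0,-3.5,30.4,-4.9,1
```

View pics/wB2.png

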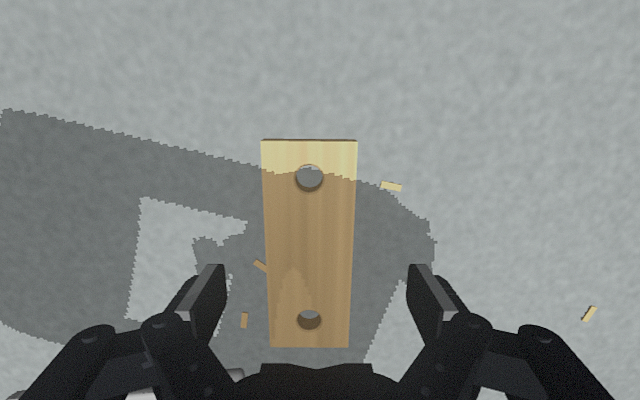

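send_rows --deltas '[0, 0.007, 0, -3, 14, -4, 1, 0, 0, 0, 0, 12, 0, 1, 0, 0, 0, 0, 4, 0, 1, 0, 0, 0, 0, 0, 0, 0, 0, 0, 0, 0, 0, 0, 0, 0, 0, 0, 0, 0, 0, 0, 0, 0, 0, 0, 0, 0, 0]'

```text
clock: 28.68
tool_pos: [443.8, -140.8, 2.6]
tcp_rot: [0.705, -0.058, 0.061, -0.705]
force: [0.1, -0.8, -1.3]
width: 48.8
```

```bash
python3 - <<'E'
from bd import *
oak('wB3')
E
```

```text
tcp [ 443.8 -140.8    2.6] yaw -0.1693 tilt [-0.0001  0.      0.0037] qv 0.004 t 28.675
oak px [316. 279.] c [ 444.7 -142.6] size [ 63.6 134.5] yaw -0.169 holes [[438.2, -180.0], [418.7, -141.1], [452.6, -94.8]]
```

View pics/wB3.png

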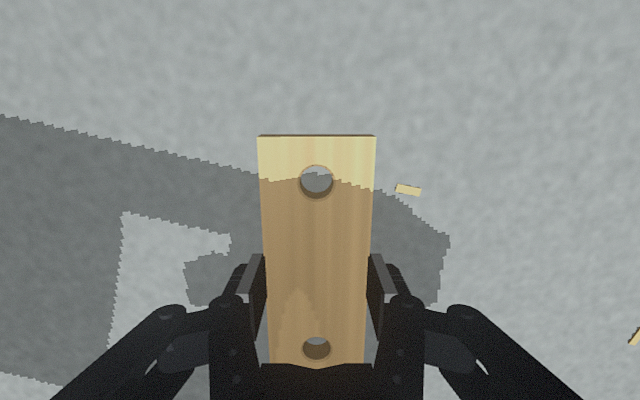

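send_rows --deltas '[0, 0, 0.003, 0, -15, 0, 0, 0, 0, 0, 0, -35, 0, 0, 0, 0, 0, 0, -40, 0, 0, 0, 0, 0, 0, -35, 0, 0, 0, 0, 0, 0, 0, 0, 0]'

```text
clock: 29.35
tool_pos: [443.7, -140.7, 135.8]
tcp_rot: [0.705, -0.059, 0.06, -0.704]
force: [0.4, -0.8, -1.7]
width: 48.6
```

```bash
python3 - <<'E'
from h import *
s=sensors.sense();print(s['width'],tilt(s));plan((681.9,110.2,130),0.034,8,0)
E
```

```text
48.64887969984012 [ 0.00048533 -0.          0.00191782]
from [ 443.7 -140.7  135.8] yaw -0.1692 d [238.2 250.9  -5.8] dyaw 0.203 t 29.35
0,-0.025,0,24.1,0.7,35.9,0,0,-0.025,0,25,0.7,35.3,0,0,-0.026,0,25.8,0.7,34.7,0,0,-0.025,0,26.7,0.7,34,0,0,-0.026,0,27.6,0.7,33.3,0,0,-0.025,0,28.4,0.8,32.6,0,0,-0.026,0,29.2,0.7,31.9,0,0,-0.025,0,30.1,0.8,31.2,0
```

send_rows --deltas '[0, -0.01, 0, 12, 0, 18, 0, 0, -0.025, 0, 24, 0, 35, 0, 0, -0.026, 0, 25, 0, 35, 0, 0, -0.026, 0, 26, 0, 34, 0, 0, -0.026, 0, 27, 0, 33, 0, 0, -0.026, 0, 28, 0, 33, 0, 0, -0.025, 0, 29, 0, 32, 0, 0, -0.025, 0, 30, 0, 31, 0, 0, -0.012, 0, 14, 0, 14, 0, 0, 0, 0, 0, 0, 0, 0]'

```text
clock: 30.6
tool_pos: [684.0, 115.4, 132.8]
tcp_rot: [0.708, 0.011, -0.015, -0.706]
force: [-0.6, -0.5, -1.1]
width: 48.5
```

```bash
python3 - <<'E'
from h import *
s=sensors.sense();print(s['width'],tilt(s));plan((681.9,110.2,100),0.034,1,0)
E
```

```text
48.51902680975843 [ 0.00179888  0.         -0.00446195]
from [684.  115.4 132.8] yaw 0.0368 d [ -2.1  -5.2 -32.8] dyaw -0.003 t 30.6
0,0.003,0,-2.3,32.8,-5.1,0
```

send_rows --deltas '[0.001, 0.003, -0.004, -2, 12, -5, 0, 0, 0, 0, 0, 14, 0, 0, 0, 0, 0, 0, 6, 0, 0, 0, 0, 0, 0, 0, 0, 0]'

```text
clock: 31.1
tool_pos: [680.1, 107.9, 97.7]
tcp_rot: [0.707, 0.01, -0.012, -0.707]
force: [0.3, -0.0, -0.6]
width: 48.7
```

```bash
cat >> h.py <<'E'
def peek(tag,yw=0.034):
    s=sensors.sense();print('w',s['width'].round(1),'f',s['force'].round(1),tilt(s).round(4));plan((681.9,110.2,28),yw,1,0);im=snap('wrist',tag+'.png')
    cv2.imwrite('pics/'+tag+'c.png',cv2.resize(im[120:380,240:400],None,fx=2.2,fy=2.2,interpolation=cv2.INTER_CUBIC))
E
python3 -c "
from h import *
peek('wB5')"
```

```text
Traceback (most recent call last):
  File "h.py", line 53, in peek
    s=sensors.sense();print('w',s['width'].round(1),'f',s['force'].round(1),tilt(s).round(4));plan((681.9,110.2,28),yw,1,0);im=snap('wrist',tag+'.png')
                                ^^^^^^^^^^^^^^^^
AttributeError: 'float' object has no attribute 'round'
```

Correct the position and look.

send_rows --deltas '[0, -0.004, 0, 1.8, 3, 2.2, 0, 0, 0, 0, 0, 3, 0, 0, 0, 0, 0, 0, 0, 0, 0]'

```text
clock: 31.48
tool_pos: [682.2, 110.2, 92.0]
tcp_rot: [0.707, 0.012, -0.013, -0.707]
force: [-1.1, 0.3, -1.3]
width: 48.6
```

```bash
sed -i "s/s\['width'\].round(1)/round(s['width'],1)/" h.py
python3 -c "
from h import *
peek('wB5')"
```

```text
w 48.6 f [-1.1  0.3 -1.3] [ 0.0011  0.     -0.0015]
from [682.2 110.2  92. ] yaw 0.0355 d [ -0.3  -0.  -64. ] dyaw -0.002 t 31.48
0,0.002,0,-0.3,64,0,0
```

View pics/wB5c.png

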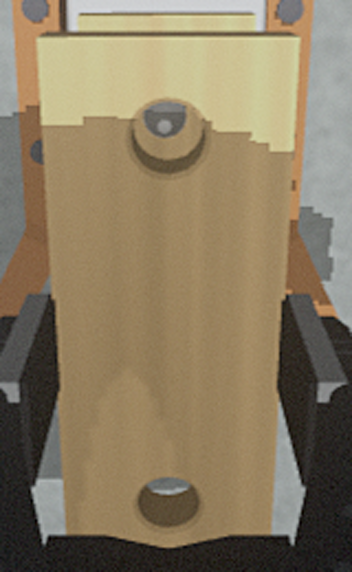

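send_rows --deltas '[0, 0, 0, -0.3, 5, 0, 0, 0, 0, 0, 0, 8, 0, 0, 0, 0, 0, 0, 8, 0, 0, 0, 0, 0, 0, 3, 0, 0, 0, 0, 0, 0, 0, 0, 0]'

```text
clock: 32.15
tool_pos: [681.8, 110.2, 66.2]
tcp_rot: [0.707, 0.012, -0.013, -0.707]
force: [0.4, 0.2, -0.2]
width: 48.6
```

```bash
python3 -c "
from h import *
peek('wB6')"
```

```text
w 48.6 f [ 0.4  0.2 -0.2] [ 0.0011  0.     -0.0017]
from [681.8 110.2  66.2] yaw 0.0356 d [  0.1   0.  -38.2] dyaw -0.002 t 32.15
0,0.002,0,0.1,38.2,0,0
```

View pics/wB6c.png

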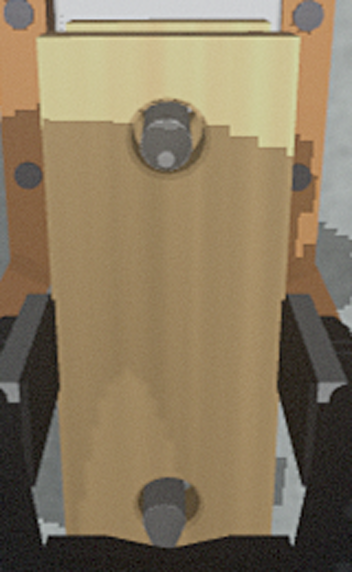

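Both pins through. Lower to ~39.5, release, rise.

send_rows --deltas '[0, 0, 0, 0, 8, 0, 0, 0, 0, 0, 0, 10, 0, 0, 0, 0, 0, 0, 6, 0, 0, 0, 0, 0, 0, 2, 0, 0, 0, 0, 0, 0, 0, 0, 0]'

```text
clock: 32.83
tool_pos: [682.0, 110.2, 39.5]
tcp_rot: [0.707, 0.012, -0.013, -0.707]
force: [-1.9, 0.3, 2.1]
width: 48.8
```

send_rows --deltas '[0, 0, 0, 0, 0, 0, 0.75, 0, 0, 0, 0, 0, 0, 1, 0, 0, 0, 0, 0, 0, 1, 0, 0, 0, 0, -15, 0, 1, 0, 0, 0, 0, -40, 0, 1, 0, 0, 0, 0, -45, 0, 1, 0, 0, 0, 0, -35, 0, 1, 0, 0, 0, 0, 0, 0, 1]'

```text
clock: 33.83
tool_pos: [682.2, 110.3, 183.4]
tcp_rot: [0.707, 0.013, -0.012, -0.707]
force: [0.5, 0.1, -0.2]
width: 85.6
```

```bash
python3 - <<'E'
from bd import *
oak('wB8',z=49);plan((590,-365,150),-0.07,10)
E
```

```text
tcp [682.2 110.3 183.4] yaw 0.0355 tilt [ 0.0011 -0.      0.0022] qv 0.033 t 33.825
oak px [316. 193.] c [683.  110.6] size [ 50.4 130.5] yaw 0.042 holes [[680.9, 154.7]]
oak px [359. 170.] c [723.2 122.1] size [ 31.6 173.9] yaw 0.238 holes [[715.1, 136.9], [713.8, 177.3]]
   HOLES mid [714.4 157.1] dist 40.4 yaw 0.032
oak px [268. 169.] c [638.4 119.9] size [ 32.6 174. ] yaw -0.176 holes [[645.0, 135.0], [644.1, 175.5]]
   HOLES mid [644.6 155.2] dist 40.5 yaw 0.022
oak px [398. 115.] c [752.8 167.6] size [ 23.4 199.7] yaw 0.104 holes []
from [681.7 110.3 181.6] yaw 0.0356 d [ -91.7 -475.3  -31.6] dyaw -0.106 t 33.88
0,0.011,0,-10.9,3.2,-47.2,1,0,0.011,0,-10.3,3.2,-47.3,1,0,0.01,0,-9.8,3.1,-47.4,1,0,0.011,0,-9.3,3.2,-47.5,1,0,0.01,0,-8.8,3.1,-47.6,1,0,0.011,0,-8.4,3.2,-47.7,1,0,0.01,0,-7.8,3.1,-47.8,1,0,0.011,0,-7.4,3.2,-47.8,1,0,0.01,0,-6.8,3.1,-47.9,1,0,0.011,0,-6.3,3.2,-48,1
```

View pics/wB8.png

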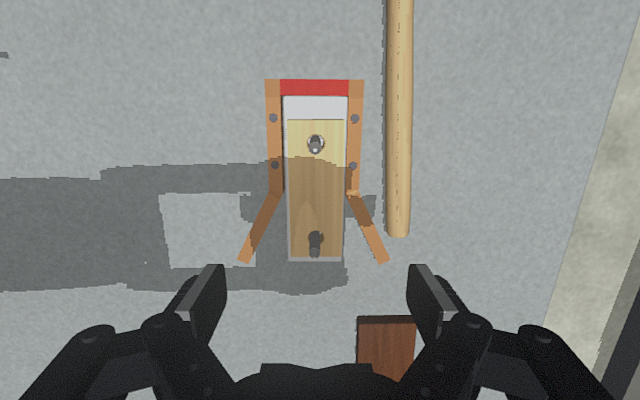

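send_rows --deltas '[0, 0.005, 0, -5, 1, -24, 1, 0, 0.011, 0.002, -11, 3, -47, 1, 0, 0.011, 0, -10, 3, -47, 1, 0, 0.011, 0, -10, 3, -47, 1, 0, 0.011, 0, -9, 3, -48, 1, 0, 0.011, 0, -9, 3, -48, 1, 0, 0.011, 0, -8, 3, -48, 1, 0, 0.011, 0, -8, 3, -48, 1, 0, 0.011, 0, -7, 3, -48, 1, 0, 0.011, 0, -7, 3, -40, 1]'

```text
clock: 35.12
tool_pos: [580.8, -352.2, 144.9]
tcp_rot: [-0.706, 0.031, -0.02, 0.707]
force: [0.0, 0.4, 0.2]
width: 85.5
```

send_rows --deltas '[0, 0.005, 0, -3, 3, -15, 1, 0, 0, 0, 0, 0, 0, 1, 0, 0, 0, 0, 0, 0, 1]'

```text
clock: 35.5
tool_pos: [573.7, -369.3, 139.5]
tcp_rot: [-0.705, 0.035, -0.023, 0.708]
force: [0.2, 0.5, -0.5]
width: 85.7
```

```bash
python3 - <<'E'
from bd import *
oak('wD1')
E
```

```text
tcp [ 573.7 -369.3  139.5] yaw -0.0818 tilt [-0.003   0.     -0.0183] qv 0.005 t 35.5
oak px [370. 359.] c [ 610.8 -562.3] size [ 60.6 107.8] yaw 1.56 holes [[613.1, -548.2]]
oak px [ 14. 275.] c [ 270.4 -436.7] size [43.8 82.1] yaw -0.386 holes []
oak px [345. 169.] c [ 598.8 -353.5] size [ 50.8 130. ] yaw -0.101 holes [[593.8, -395.7], [602.6, -308.1]]
   HOLES mid [ 598.2 -351.9] dist 88.0 yaw -0.1
oak px [558. 135.] c [ 767.  -351.8] size [ 72.4 177.7] yaw -0.827 holes []
oak px [159. 132.] c [ 441.9 -309.9] size [ 54.5 130.5] yaw -0.239 holes [[432.9, -351.8], [453.6, -266.3]]
   HOLES mid [ 443.2 -309. ] dist 88.0 yaw -0.238
```

View pics/wD1.png

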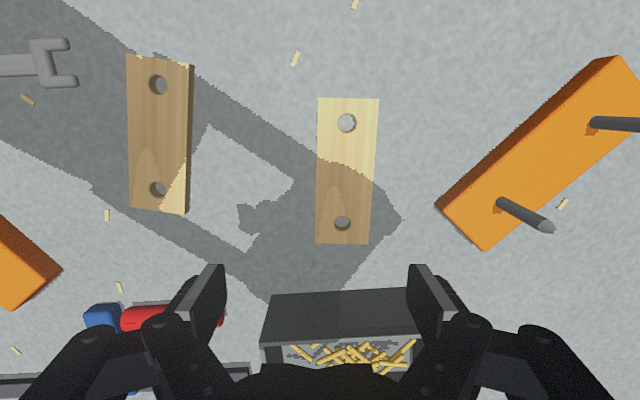

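send_rows --deltas '[-0.003, 0.006, -0.018, 5, 8, 4, 1, 0, 0.006, 0, 6, 22, 5, 1, 0, 0.006, 0, 6, 28, 5, 1, 0, 0, 0, 5, 28, 4, 1, 0, 0, 0, 2, 14, 1, 1, 0, 0, 0, 0, 5, 0, 1, 0, 0, 0, 0, 0, 0, 1]'

```text
clock: 36.42
tool_pos: [603.9, -345.9, 32.1]
tcp_rot: [0.707, -0.031, 0.036, -0.706]
force: [-1.0, -0.1, 1.1]
width: 85.6
```

```bash
python3 - <<'E'
from bd import *
oak('wD2'); plan((598.8,-353.5,2.4),-0.1,1)
E
```

```text
tcp [ 603.9 -345.9   32.1] yaw -0.0948 tilt [ 0.0015 -0.      0.0068] qv 0.008 t 36.425
oak px [306. 244.] c [ 598.6 -352.9] size [ 50.9 131.6] yaw -0.104 holes [[594.7, -393.4], [603.4, -306.8]]
   HOLES mid [ 599.1 -350.1] dist 87.0 yaw -0.101
oak px [575. 230.] c [ 760.2 -366.7] size [ 77.4 134. ] yaw -0.684 holes [[762.4, -322.5], [766.8, -320.3], [769.9, -315.8], [770.9, -311.2], [765.1, -309.5], [771.1, -303.5]]
oak px [ 35. 205.] c [ 457.2 -314.8] size [ 46.7 136.7] yaw -0.396 holes [[435.7, -350.2], [456.5, -265.8]]
   HOLES mid [ 446.1 -308. ] dist 86.9 yaw -0.242
from [ 603.9 -346.1   32.4] yaw -0.0949 d [ -5.1  -7.4 -30. ] dyaw -0.005 t 36.48
0,0.005,0,-4.4,30,-7.9,1
```

send_rows --deltas '[0, 0.005, 0.006, -4.5, 14, -7.5, 1, 0, 0, 0, 0, 12, 0, 1, 0, 0, 0, 0, 4, 0, 1, 0, 0, 0, 0, 0, 0, 1]'

```text
clock: 36.98
tool_pos: [598.5, -354.6, 1.5]
tcp_rot: [0.707, -0.035, 0.036, -0.705]
force: [0.0, 0.6, -0.6]
width: 85.0
```

```bash
python3 - <<'E'
from bd import *
s=sensors.sense(); print(tilt(s)); plan((598.8,-353.1,2.4),-0.102,1)
E
```

```text
[ 0.00263179 -0.          0.00221148]
from [ 598.5 -354.6    1.5] yaw -0.1011 d [0.3 1.5 0.9] dyaw -0.001 t 36.98
0,0.001,0,0.1,-0.9,1.5,1
```

send_rows --deltas '[0, 0, 0, 0, -1, 1.5, 1, 0, 0, 0, 0, 0, 0, 0, 0, 0, 0, 0, 0, 0, 0, 0, 0, 0, 0, 0, 0, 0, 0, 0, 0, 0, 0, 0, 0]'

```text
clock: 37.6
tool_pos: [599.2, -353.1, 3.8]
tcp_rot: [0.708, -0.034, 0.037, -0.705]
force: [0.1, 0.5, -0.2]
width: 48.4
```

```bash
python3 - <<'E'
from bd import *
oak('wD3')
E
```

```text
tcp [ 599.2 -353.1    3.8] yaw -0.1008 tilt [ 0.0035 -0.      0.0036] qv 0.002 t 37.6
oak px [594. 252.] c [ 740.6 -379.3] size [86.2 94.9] yaw -0.803 holes [[712.4, -371.6], [712.1, -367.6], [716.6, -367.2], [734.8, -350.0], [742.5, -333.4]]
oak px [312. 285.] c [ 600.5 -357.5] size [ 64.2 141. ] yaw -0.135 holes [[588.8, -413.4], [602.0, -414.6], [596.2, -392.9], [604.7, -307.0]]
oak px [ 17. 213.] c [ 469.6 -318.1] size [ 25.  132.8] yaw -0.405 holes []
```

View pics/wD3.png

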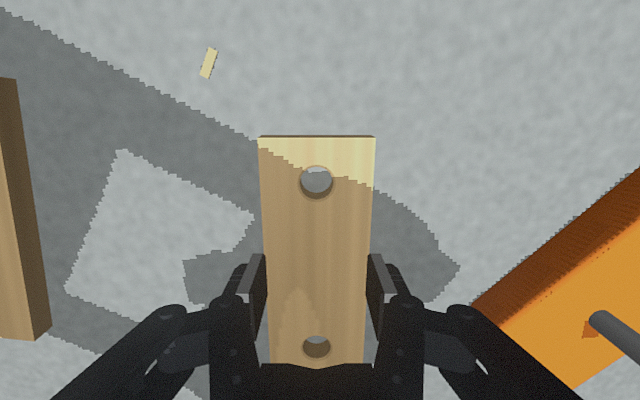

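send_rows --deltas '[0.003, 0, 0.003, 0, -15, 0, 0, 0, 0, 0, 0, -35, 0, 0, 0, 0, 0, 0, -40, 0, 0, 0, 0, 0, 0, -38, 0, 0, 0, 0, 0, 0, 0, 0, 0]'

```text
clock: 38.28
tool_pos: [599.1, -353.0, 139.6]
tcp_rot: [0.706, -0.035, 0.036, -0.706]
force: [-0.8, -0.1, -1.9]
width: 48.3
```

```bash
python3 - <<'E'
from h import *
s=sensors.sense();print(s['width'],tilt(s));plan((681.9,110.2,132),0.034,11,0)
E
```

```text
48.27818320428862 [ 0.00036077 -0.          0.00104607]
from [ 599.1 -353.   139.6] yaw -0.1008 d [ 82.8 463.2  -7.6] dyaw 0.135 t 38.27
0,-0.012,0,3.3,0.7,42.7,0,0,-0.012,0,3.8,0.7,42.6,0,0,-0.012,0,4.3,0.7,42.6,0,0,-0.012,0,4.8,0.7,42.5,0,0,-0.012,0,5.3,0.7,42.4,0,0,-0.012,0,5.8,0.7,42.4,0,0,-0.013,0,6.3,0.7,42.3,0,0,-0.012,0,6.8,0.7,42.2,0,0,-0.013,0,7.3,0.7,42.1,0,0,-0.012,0,7.9,0.6,42.1,0
0,-0.013,0,8.4,0.7,41.9,0
```

send_rows --deltas '[0, -0.006, 0, 2, 0, 21, 0, 0, -0.012, 0, 3, 0, 43, 0, 0, -0.012, 0, 4, 0, 43, 0, 0, -0.012, 0, 4, 0, 43, 0, 0, -0.012, 0, 5, 0, 43, 0, 0, -0.012, 0, 5, 0, 42, 0, 0, -0.012, 0, 6, 0, 42, 0, 0, -0.012, 0, 6, 0, 42, 0, 0, -0.012, 0, 7, 0, 42, 0, 0, -0.012, 0, 8, 0, 42, 0]'

```text
clock: 39.52
tool_pos: [664.9, 67.9, 134.0]
tcp_rot: [-0.705, -0.003, 0.01, 0.709]
force: [1.2, 0.1, -0.4]
width: 48.8
```

```bash
python3 - <<'E'
from h import *
s=sensors.sense();print(s['width'],tilt(s));plan((681.9,110.2,132),0.034,3,0)
E
```

```text
48.83843017034094 [-0.00480995  0.         -0.00960717]
from [664.9  67.9 134. ] yaw 0.0181 d [17.  42.3 -2. ] dyaw 0.016 t 39.52
0,-0.005,0,5.9,0.7,14,0,0,-0.005,0,6,0.7,14,0,0,-0.006,0,6.1,0.6,13.9,0
```

send_rows --deltas '[-0.004, -0.006, -0.008, 6, 0, 18, 0, 0, -0.005, 0, 6, 0, 12, 0, 0, -0.004, 0, 3, 0, 5, 0, 0, 0, 0, 0, 0, 0, 0]'

```text
clock: 40.02
tool_pos: [678.3, 107.4, 132.3]
tcp_rot: [-0.707, -0.012, 0.015, 0.707]
force: [0.6, -0.3, -0.9]
width: 48.5
```

```bash
python3 - <<'E'
from h import *
s=sensors.sense();print(s['width'],tilt(s),s['qvel'].round(3));plan((681.9,110.2,100),0.034,1,0)
E
```

```text
48.46108793121714 [-0.00074393  0.         -0.00440083] [-0.009 -0.     0.003 -0.002  0.    -0.001]
from [678.3 107.4 132.3] yaw 0.0371 d [  3.6   2.8 -32.3] dyaw -0.003 t 40.02
0,0.003,0,3.7,32.3,2.7,0
```

send_rows --deltas '[0, 0.003, -0.004, 3.7, 12, 2.7, 0, 0, 0, 0, 0, 15, 0, 0, 0, 0, 0, 0, 6, 0, 0, 0, 0, 0, 0, 0, 0, 0]'

```text
clock: 40.52
tool_pos: [681.7, 108.1, 96.0]
tcp_rot: [-0.707, -0.01, 0.012, 0.707]
force: [0.5, 0.1, -0.5]
width: 48.6
```

```bash
python3 -c "
from h import *
peek('wD5')"
```

```text
w 48.6 f [ 0.5  0.1 -0.5] [-0.0004  0.     -0.0018]
from [681.7 108.1  96. ] yaw 0.0312 d [  0.2   2.1 -68. ] dyaw 0.003 t 40.52
0,-0.003,0,0.3,68,2.1,0
```

View pics/wD5c.png

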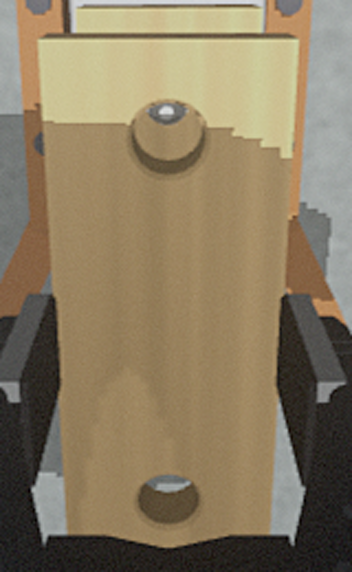

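send_rows --deltas '[0, -0.003, 0, 0.2, 0, 2.2, 0, 0, 0, 0, 0, 3, 0, 0, 0, 0, 0, 0, 3, 0, 0, 0, 0, 0, 0, 0, 0, 0]'

```text
clock: 41.08
tool_pos: [682.3, 110.6, 90.9]
tcp_rot: [-0.707, -0.012, 0.012, 0.707]
force: [-0.2, -1.0, -1.6]
width: 48.4
```

```bash
python3 -c "
from h import *
peek('wD6')"
```

```text
w 48.4 f [-0.2 -1.  -1.6] [-0.0004  0.      0.0001]
from [682.3 110.6  90.9] yaw 0.0346 d [ -0.4  -0.4 -62.9] dyaw -0.001 t 41.08
0,0.001,0,-0.4,62.9,-0.3,0
```

View pics/wD6c.png

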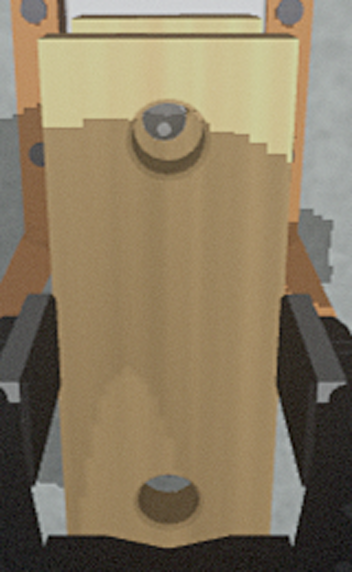

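send_rows --deltas '[0, 0, 0, -0.4, 6, -0.3, 0, 0, 0, 0, 0, 9, 0, 0, 0, 0, 0, 0, 9, 0, 0, 0, 0, 0, 0, 4, 0, 0, 0, 0, 0, 0, 0, 0, 0]'

```text
clock: 41.75
tool_pos: [681.6, 110.2, 60.4]
tcp_rot: [-0.707, -0.012, 0.012, 0.707]
force: [-0.6, 0.1, -1.0]
width: 48.5
```

```bash
python3 -c "
from h import *
peek('wD7')"
```

```text
w 48.5 f [-0.6  0.1 -1. ] [-0.0004  0.     -0.0007]
from [681.6 110.2  60.4] yaw 0.0345 d [  0.3   0.  -32.4] dyaw -0.0 t 41.75
0,0,0,0.3,32.4,0,0
```

View pics/wD7c.png

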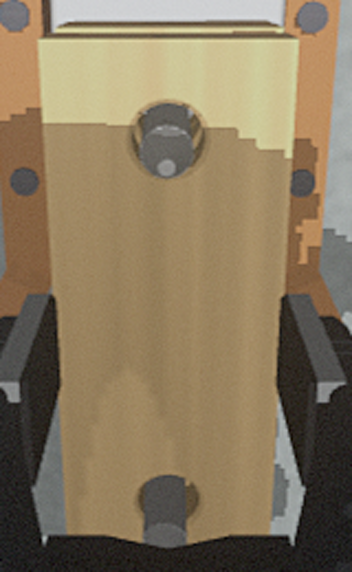

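send_rows --deltas '[0, 0, 0, 0.2, 4, 0, 0, 0, 0, 0, 0, 2.5, 0, 0, 0, 0, 0, 0, 1, 0, 0, 0, 0, 0, 0, 0, 0, 0]'

```text
clock: 42.3
tool_pos: [682.2, 110.2, 53.3]
tcp_rot: [-0.707, -0.012, 0.012, 0.707]
force: [-0.5, -0.6, -1.3]
width: 48.4
```

send_rows --deltas '[0, 0, 0, 0, 0.5, 0, 0.75, 0, 0, 0, 0, 0, 0, 1, 0, 0, 0, 0, 0, 0, 1, 0, 0, 0, 0, -15, 0, 1, 0, 0, 0, 0, -40, 0, 1, 0, 0, 0, 0, -40, 0, 1, 0, 0, 0, 0, -25, 0, 1, 0, 0, 0, 0, 0, 0, 1]'

```text
clock: 43.3
tool_pos: [682.4, 110.2, 181.8]
tcp_rot: [-0.707, -0.014, 0.011, 0.707]
force: [-0.7, 0.2, -0.8]
width: 85.7
```

```bash
python3 - <<'E'
from bd import *
oak('wD8',z=61);plan((442,-325,150),-0.235,10)
E
```

```text
tcp [682.4 110.2 181.8] yaw 0.0345 tilt [-0.0005  0.      0.0042] qv 0.022 t 43.3
oak px [335. 185.] c [704.6 125.8] size [ 94.1 161.9] yaw 0.038 holes [[683.5, 61.7], [713.5, 139.3], [681.0, 155.1], [712.4, 178.1]]
oak px [267. 169.] c [640.  122.9] size [ 31.  166.4] yaw -0.176 holes [[646.4, 137.3], [645.5, 176.3]]
   HOLES mid [645.9 156.8] dist 39.0 yaw 0.025
oak px [398. 116.] c [749.7 168.2] size [ 22.2 190.9] yaw 0.103 holes []
from [682.  110.2 180.4] yaw 0.0346 d [-240.  -435.2  -30.4] dyaw -0.27 t 43.35
0,0.027,0,-25.5,3,-42.7,1,0,0.027,0,-24.3,3,-43.3,1,0,0.027,0,-23.2,3,-44,1,0,0.027,0,-22,3.1,-44.6,1,0,0.027,0,-20.7,3,-45.2,1,0,0.027,0,-19.5,3.1,-45.7,1,0,0.027,0,-18.3,3,-46.2,1,0,0.027,0,-17,3.1,-46.7,1,0,0.027,0,-15.8,3,-47.1,1,0,0.027,0,-14.4,3.1,-47.5,1
```

View pics/wD8.png

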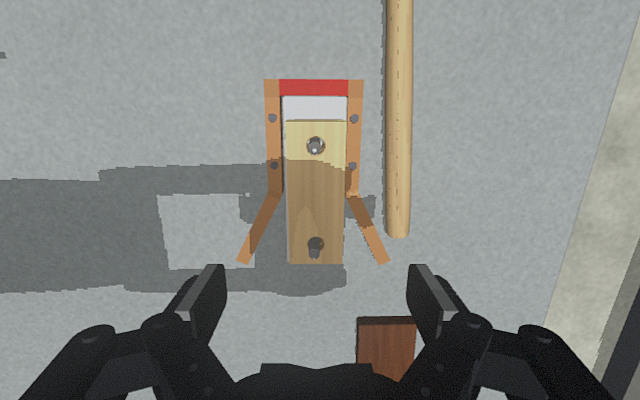

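Good. Now board C.

send_rows --deltas '[0, 0.014, 0, -13, 1, -21, 1, 0, 0.027, 0.004, -25, 3, -43, 1, 0, 0.027, 0, -24, 3, -43, 1, 0, 0.027, 0, -23, 3, -44, 1, 0, 0.027, 0, -22, 3, -44, 1, 0, 0.027, 0, -20, 3, -45, 1, 0, 0.027, 0, -19, 3, -46, 1, 0, 0.027, 0, -18, 3, -46, 1, 0, 0.027, 0, -17, 3, -46, 1, 0, 0.027, 0, -15, 3, -40, 1]'

```text
clock: 44.6
tool_pos: [441.5, -299.2, 143.9]
tcp_rot: [-0.702, 0.084, -0.075, 0.704]
force: [-0.2, -0.6, 0.6]
width: 85.5
```

send_rows --deltas '[0, 0.01, 0, -10, 2, -15, 1, 0, 0, 0, 0, 0, 0, 1, 0, 0, 0, 0, 0, 0, 1]'

```text
clock: 44.98
tool_pos: [426.4, -312.3, 140.4]
tcp_rot: [-0.7, 0.09, -0.079, 0.704]
force: [0.3, 0.9, 0.4]
width: 85.5
```

```bash
python3 - <<'E'
from bd import *
oak('wC1')
E
```

```text
tcp [ 426.4 -312.3  140.4] yaw -0.2394 tilt [-0.0031  0.     -0.0153] qv 0.005 t 44.975
oak px [111. 281.] c [ 207.2 -355.2] size [ 63.7 109. ] yaw 0.585 holes []
oak px [331. 183.] c [ 440.1 -309.6] size [ 50.5 129.2] yaw -0.238 holes [[429.9, -350.5], [450.7, -264.9]]
   HOLES mid [ 440.3 -307.7] dist 88.1 yaw -0.238
```

View pics/wC1.png

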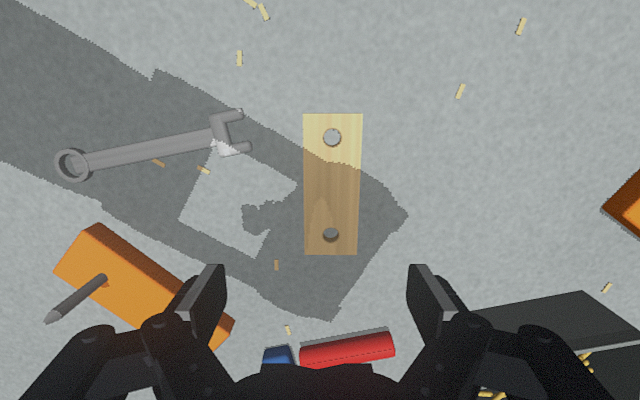

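```bash
python3 - <<'E'
from bd import *
c=campose('wrist',pickle.load(open('wC1.pkl','rb')))
W=onz(c,[(250,149),(222,155),(242,113),(303,190)],8)[:,:2]; print(W.round(1))
d=W-np.array([440.3,-309.5]); y=-.238
print((d@np.array([np.cos(y),np.sin(y)])).round(1),(d@np.array([-np.sin(y),np.cos(y)])).round(1))
E
```

```text
[[ 378.8 -258.8]
 [ 353.  -258. ]
 [ 381.2 -228.2]
 [ 414.8 -305.7]]
[-71.8 -96.9 -76.6 -25.7] [34.8 29.5 65.1 -2.3]
```

send_rows --deltas '[-0.003, 0, -0.015, 3, 8, 2, 1, 0, 0, 0, 3, 22, 1, 1, 0, 0, 0, 2, 28, 1, 1, 0, 0, 0, 2, 28, 1, 1, 0, 0, 0, 0, 14, 0, 1, 0, 0, 0, 0, 5, 0, 1, 0, 0, 0, 0, 0, 0, 1]'

```text
clock: 45.9
tool_pos: [441.3, -305.6, 31.6]
tcp_rot: [0.703, -0.08, 0.084, -0.702]
force: [-1.0, -0.3, -0.4]
width: 85.6
```

```bash
python3 - <<'E'
from bd import *
oak('wC2'); plan((440.3,-309.5,3),-0.238,1)
E
```

```text
tcp [ 441.3 -305.6   31.6] yaw -0.2323 tilt [ 0.0008 -0.      0.005 ] qv 0.007 t 45.9
oak px [313. 238.] c [ 440.3 -308.8] size [ 50.4 130.7] yaw -0.239 holes [[430.5, -348.6], [451.1, -264.1]]
   HOLES mid [ 440.8 -306.3] dist 86.9 yaw -0.239
from [ 441.4 -305.8   32. ] yaw -0.2324 d [ -1.1  -3.7 -29. ] dyaw -0.006 t 45.95
0,0.006,0,-0.2,29,-3.9,1
```

send_rows --deltas '[0, 0.006, 0.005, -0.2, 14, -3, 1, 0, 0, 0, 0, 11, 0, 1, 0, 0, 0, 0, 3, 0, 1, 0, 0, 0, 0, 0, 0, 0, 0, 0, 0, 0, 0, 0, 0, 0, 0, 0, 0, 0, 0, 0, 0, 0, 0, 0, 0, 0, 0]'

```text
clock: 46.82
tool_pos: [441.1, -309.7, 3.7]
tcp_rot: [0.703, -0.084, 0.085, -0.701]
force: [0.2, 0.0, -0.7]
width: 48.2
```

```bash
python3 - <<'E'
from bd import *
oak('wC3')
E
```

```text
tcp [ 441.1 -309.7    3.7] yaw -0.2392 tilt [ 0.0023 -0.      0.0023] qv 0.003 t 46.825
oak px [315. 293.] c [ 442.5 -312.1] size [ 64.1 136.4] yaw -0.265 holes [[432.8, -348.6], [453.2, -264.6]]
   HOLES mid [ 443.  -306.6] dist 86.4 yaw -0.238
```

View pics/wC3.png

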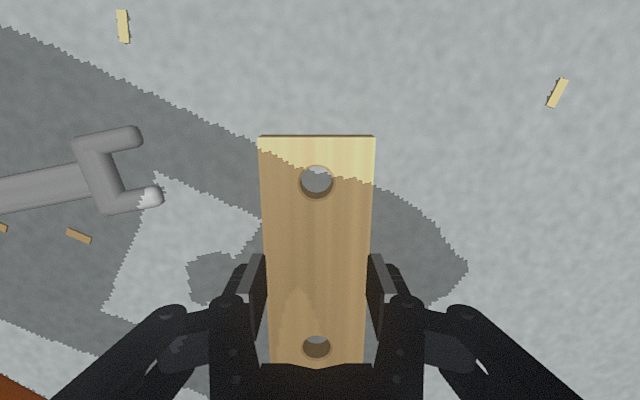

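send_rows --deltas '[0.002, 0, 0.002, 0, -15, 0, 0, 0, 0, 0, 0, -35, 0, 0, 0, 0, 0, 0, -40, 0, 0, 0, 0, 0, 0, -38, 0, 0, 0, 0, 0, 0, 0, 0, 0]'

```text
clock: 47.5
tool_pos: [441.1, -309.6, 140.0]
tcp_rot: [0.702, -0.084, 0.085, -0.702]
force: [0.0, 0.0, -1.2]
width: 48.3
```

```bash
python3 - <<'E'
from h import *
s=sensors.sense();print(s['width'],tilt(s));plan((681.9,110.2,132),0.034,12,0)
E
```

```text
48.34043834749355 [ 0.00088737 -0.          0.00173295]
from [ 441.1 -309.6  140. ] yaw -0.239 d [240.8 419.8  -8. ] dyaw 0.273 t 47.5
0,-0.023,0,11.2,0.7,38.7,0,0,-0.023,0,12.1,0.7,38.5,0,0,-0.023,0,13,0.7,38.2,0,0,-0.023,0,13.9,0.7,37.9,0,0,-0.023,0,14.7,0.7,37.5,0,0,-0.023,0,15.6,0.6,37.2,0,0,-0.023,0,16.4,0.7,36.8,0,0,-0.022,0,17.3,0.6,36.5,0,0,-0.023,0,18.1,0.7,36.1,0,0,-0.022,0,18.9,0.6,35.6,0
0,-0.023,0,19.7,0.7,35.2,0,0,-0.022,0,20.4,0.6,34.7,0
```

send_rows --deltas '[0, -0.012, 0, 6, 0, 20, 0, 0, -0.023, 0, 12, 0, 39, 0, 0, -0.023, 0, 13, 0, 38, 0, 0, -0.023, 0, 14, 0, 38, 0, 0, -0.023, 0, 14, 0, 38, 0, 0, -0.023, 0, 15, 0, 37, 0, 0, -0.023, 0, 16, 0, 37, 0, 0, -0.023, 0, 17, 0, 37, 0, 0, -0.023, 0, 18, 0, 36, 0, 0, -0.023, 0, 19, 0, 36, 0]'

```text
clock: 48.75
tool_pos: [635.9, 32.8, 139.7]
tcp_rot: [0.707, -0.007, 0.005, -0.707]
force: [-0.4, 0.3, -0.4]
width: 48.4
```

```bash
python3 - <<'E'
from h import *
s=sensors.sense();print(s['width'],tilt(s));plan((681.9,110.2,132),0.034,3,0)
E
```

```text
48.44230944737832 [ 0.00088342  0.         -0.00207239]
from [635.9  32.8 139.7] yaw -0.0176 d [46.  77.4 -7.7] dyaw 0.052 t 48.75
0,-0.017,0,14.9,2.6,26.1,0,0,-0.017,0,15.3,2.5,25.8,0,0,-0.018,0,15.8,2.6,25.5,0
```

send_rows --deltas '[0.001, -0.017, -0.002, 17, 2, 30, 0, 0, -0.015, 0, 14, 2, 22, 0, 0, -0.01, 0, 7, 2, 10, 0, 0, 0, 0, 0, 0, 0, 0, 0, 0, 0, 0, 0, 0, 0]'

```text
clock: 49.38
tool_pos: [674.4, 98.1, 131.9]
tcp_rot: [-0.707, -0.009, 0.011, 0.707]
force: [-0.4, -0.6, -1.0]
width: 48.6
```

```bash
python3 - <<'E'
from h import *
s=sensors.sense();print(s['width'],tilt(s),s['qvel'].round(3));plan((681.9,110.2,100),0.034,1,0)
E
```

```text
48.567984746904884 [-7.92297289e-05  0.00000000e+00 -3.59594742e-03] [-0.003 -0.001  0.003  0.    -0.    -0.004]
from [674.4  98.1 131.9] yaw 0.0283 d [  7.5  12.1 -31.9] dyaw 0.006 t 49.38
0,-0.006,0,7.9,31.9,11.9,0
```

send_rows --deltas '[0, -0.006, -0.003, 8, 6, 12, 0, 0, 0, 0, 0, 15, 0, 0, 0, 0, 0, 0, 10, 0, 0, 0, 0, 0, 0, 1, 0, 0, 0, 0, 0, 0, 0, 0, 0]'

```text
clock: 50.0
tool_pos: [681.8, 109.4, 97.2]
tcp_rot: [0.707, 0.011, -0.012, -0.707]
force: [0.2, -0.5, -1.4]
width: 48.2
```

```bash
python3 -c "
from h import *
peek('wC5')"
```

```text
w 48.2 f [ 0.2 -0.5 -1.4] [ 0.0001  0.     -0.0013]
from [681.8 109.4  97.2] yaw 0.0326 d [  0.1   0.8 -69.2] dyaw 0.001 t 50.0
0,-0.001,0,0.1,69.2,0.8,0
```

View pics/wC5c.png

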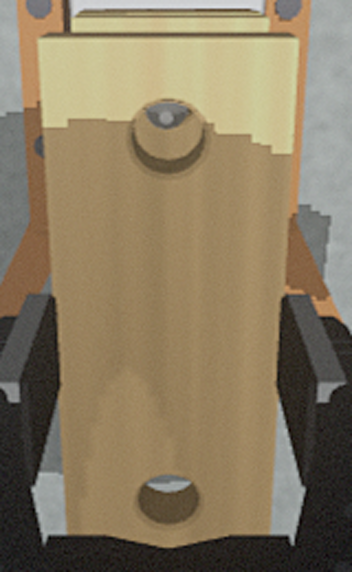

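send_rows --deltas '[0, -0.001, 0, 0.1, 4, 0.8, 0, 0, 0, 0, 0, 5, 0, 0, 0, 0, 0, 0, 5, 0, 0, 0, 0, 0, 0, 3, 0, 0, 0, 0, 0, 0, 0, 0, 0]'

```text
clock: 50.68
tool_pos: [682.0, 110.2, 79.7]
tcp_rot: [0.707, 0.012, -0.012, -0.707]
force: [-0.3, 0.2, -1.2]
width: 48.4
```

```bash
python3 -c "
from h import *
peek('wC6')"
```

```text
w 48.4 f [-0.3  0.2 -1.2] [ 0.0001  0.     -0.0004]
from [682.  110.2  79.7] yaw 0.0336 d [ -0.1  -0.  -51.7] dyaw 0.0 t 50.67
0,-0,0,-0.1,51.7,-0,0
```

View pics/wC6c.png

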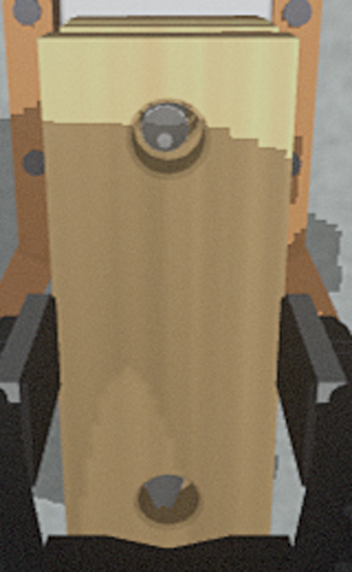

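Pins entering. Lower to ~65, release.

send_rows --deltas '[0, 0, 0, 0, 5, 0, 0, 0, 0, 0, 0, 5, 0, 0, 0, 0, 0, 0, 3, 0, 0, 0, 0, 0, 0, 1, 0, 0, 0, 0, 0, 0, 0, 0, 0]'

```text
clock: 51.35
tool_pos: [682.1, 110.2, 64.9]
tcp_rot: [0.707, 0.012, -0.012, -0.707]
force: [0.0, -1.3, -0.5]
width: 48.5
```

send_rows --deltas '[0, 0, 0, 0, 0.5, 0, 0.75, 0, 0, 0, 0, 0, 0, 1, 0, 0, 0, 0, 0, 0, 1, 0, 0, 0, 0, -15, 0, 1, 0, 0, 0, 0, -40, 0, 1, 0, 0, 0, 0, -40, 0, 1, 0, 0, 0, 0, -15, 0, 1, 0, 0, 0, 0, 0, 0, 1]'

```text
clock: 52.35
tool_pos: [682.3, 110.3, 181.5]
tcp_rot: [0.707, 0.013, -0.011, -0.707]
force: [-0.4, -0.6, -0.6]
width: 85.4
```

```bash
python3 - <<'E'
from bd import *
oak('wC8',z=73);plan((448,325,190),0.19,8); snap('side','sdC.png')
E
```

```text
tcp [682.3 110.3 181.5] yaw 0.0336 tilt [ 0.0001 -0.      0.0023] qv 0.008 t 52.35
oak px [335. 188.] c [689.  120.6] size [ 91.5 159.2] yaw 0.241 holes [[683.2, 64.6], [711.9, 141.4], [680.6, 155.9], [710.9, 178.4]]
oak px [268. 169.] c [642. 126.] size [ 29.  158.7] yaw -0.177 holes [[648.3, 139.8], [647.2, 176.8]]
   HOLES mid [647.8 158.3] dist 37.1 yaw 0.031
oak px [399. 116.] c [746.2 169.1] size [ 21.4 182. ] yaw 0.107 holes []
from [682.1 110.2 180.7] yaw 0.0336 d [-234.1  214.8    9.3] dyaw 0.156 t 52.4
0,-0.02,0,-28.3,-1.2,27.8,1,0,-0.019,0,-27.8,-1.2,28.4,1,0,-0.02,0,-27.2,-1.1,28.9,1,0,-0.019,0,-26.7,-1.2,29.4,1,0,-0.02,0,-26.1,-1.1,29.9,1,0,-0.019,0,-25.5,-1.2,30.5,1,0,-0.02,0,-24.9,-1.1,30.9,1,0,-0.019,0,-24.3,-1.2,31.5,1
```

View pics/wC8.png

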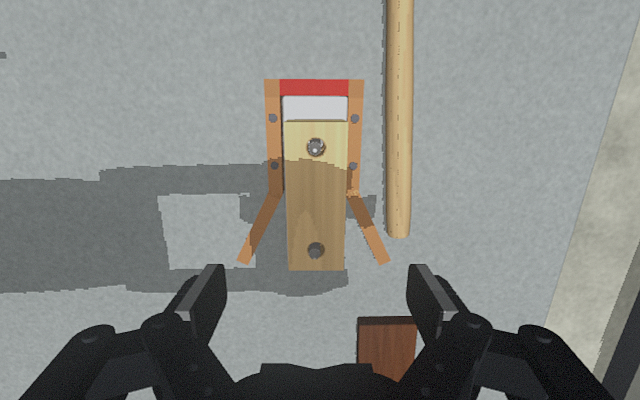

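View pics/sdC.png

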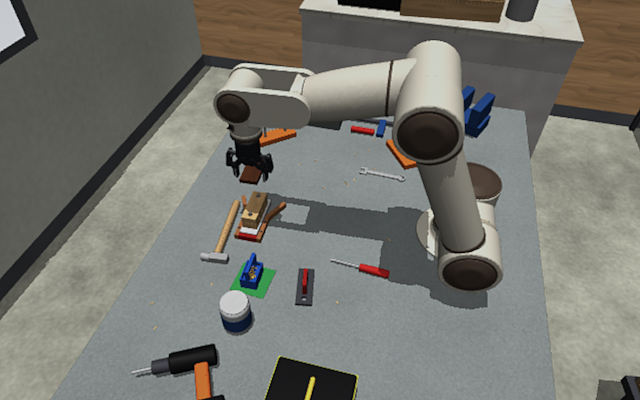

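send_rows --deltas '[0, -0.01, 0, -14, 0, 14, 1, 0, -0.02, 0, -28, 0, 28, 1, 0, -0.02, 0, -28, 0, 28, 1, 0, -0.02, 0, -27, 0, 29, 1, 0, -0.02, 0, -27, 0, 29, 1, 0, -0.02, 0, -26, 0, 30, 1, 0, -0.02, 0, -25, 0, 30, 1, 0, -0.02, 0, -20, 0, 22, 1, 0, 0, 0, -8, 0, 8, 1, 0, 0, 0, 0, 0, 0, 1]'

```text
clock: 53.7
tool_pos: [439.7, 314.0, 168.9]
tcp_rot: [0.704, 0.062, -0.074, -0.703]
force: [-0.7, -0.5, 0.2]
width: 85.8
```

```bash
python3 - <<'E'
from bd import *
board('wP1','press_plate',10)
E
```

```text
tcp [439.7 314.  168.9] yaw 0.1932 tilt [ 0.0001  0.     -0.0175] qv 0.007
press_plate 0.7 px [326.5 155.5] box [[299.0, 89.0], [354.0, 89.0], [354.0, 222.0], [299.0, 222.0]]
  world c [442.1 340.9] size [ 51. 129.] ang 11.1
```

View pics/wP1.png

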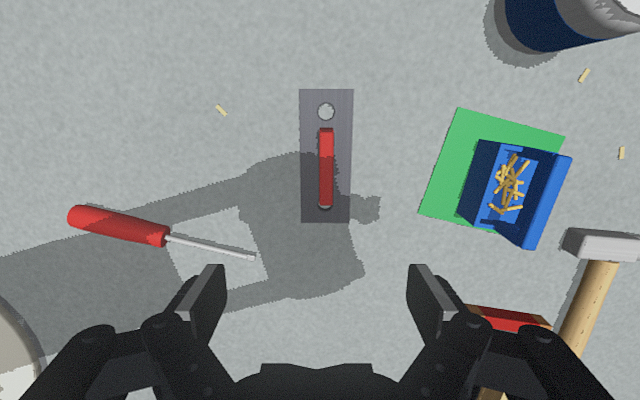

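```bash
python3 - <<'E'
from bd import *
c=campose('wrist',pickle.load(open('wP1.pkl','rb')));print(onz(c,[(319.5,128),(333,128),(331.5,208),(319.5,208)],58).round(1))
plan((442.1,340.9,100),0.194,4)
E
```

```text
[[429.6 372.7  58. ]
 [440.  374.7  58. ]
 [452.7 309.4  58. ]
 [442.7 307.3  58. ]]
from [440.6 313.4 169. ] yaw 0.1921 d [  1.5  27.5 -69. ] dyaw 0.002 t 53.8
0,-0,0,1.7,17.3,6.7,1,0,-0.001,0,1.7,17.2,6.7,1,0,-0,0,1.6,17.3,6.6,1,0,-0.001,0,1.7,17.2,6.7,1
```

send_rows --deltas '[0, 0, -0.017, 0, 10, 5, 1, 0, 0, 0, 1, 18, 7, 1, 0, 0, 0, 1, 18, 7, 1, 0, 0, 0, 1, 15, 4, 1, 0, 0, 0, 0, 5, 1, 1, 0, 0, 0, 0, 0, 0, 1]'

```text
clock: 54.55
tool_pos: [439.9, 337.3, 96.1]
tcp_rot: [0.704, 0.066, -0.067, -0.703]
force: [-0.1, -0.3, -0.1]
width: 85.7
```

```bash
python3 - <<'E'
from bd import *
board('wP2','press_plate',10);plan((441.6,341,33),0.194,4)
E
```

```text
tcp [439.9 337.3  96.1] yaw 0.1887 tilt [ 0.0013  0.     -0.0018] qv 0.003
press_plate 0.58 px [318.5 198.5] box [[284.0, 118.0], [353.0, 118.0], [353.0, 279.0], [284.0, 279.0]]
  world c [441.5 341. ] size [ 50.2 129.7] ang 11.1
press_plate 0.47 px [492. 393.] box [[478.0, 387.0], [506.0, 387.0], [506.0, 399.0], [478.0, 399.0]]
  world c [641.5 187.1] size [27.4 15. ] ang 11.0
from [440.1 337.4  96.8] yaw 0.1887 d [  1.5   3.6 -63.8] dyaw 0.005 t 54.65
0,-0.001,0,0.5,15.9,0.8,1,0,-0.001,0,0.6,16,0.8,1,0,-0.002,0,0.5,15.9,0.8,1,0,-0.001,0,0.6,16,0.9,1
```

View pics/wP2.png

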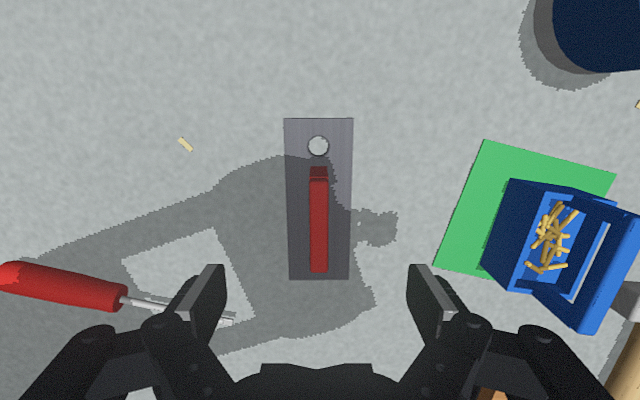

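send_rows --deltas '[0, -0.002, 0, 0.6, 16, 1, 1, 0, -0.002, 0, 0.5, 20, 1, 1, 0, -0.001, 0, 0.4, 16, 1, 1, 0, 0, 0, 0, 8, 0, 1, 0, 0, 0, 0, 0, 0, 1]' --squeeze 60

```text
clock: 55.28
tool_pos: [441.5, 340.6, 33.9]
tcp_rot: [0.704, 0.069, -0.068, -0.704]
force: [-0.7, 0.5, 0.3]
width: 85.5
```

```bash
python3 - <<'E'
from h import *
print(tilt());plan((441.6,341,33),0.194,1)
E
```

```text
[ 0.00045413 -0.          0.00086578]
from [441.5 340.6  33.9] yaw 0.1935 d [ 0.1  0.4 -0.9] dyaw 0.0 t 55.27
0,-0,0,0.2,0.9,0.4,1
```

send_rows --deltas '[0, 0, 0, 0, 0, 0.4, 0, 0, 0, 0, 0, 0, 0, 0, 0, 0, 0, 0, 0, 0, 0, 0, 0, 0, 0, 0, 0, 0, 0, 0, 0, 0, 0, 0, 0, 0, 0, 0, 0, 0, 0, 0]'

```text
clock: 56.02
tool_pos: [441.9, 341.4, 35.4]
tcp_rot: [-0.704, -0.069, 0.067, 0.704]
force: [-0.5, 0.6, -1.0]
width: 10.6
```

```bash
python3 - <<'E'
from h import *
s=sensors.sense();print(s['tool_pos'],yaw(s),tilt(s),s['width']); snap('wrist','wP3.png')
E
```

```text
[441.90544505 341.35761188  35.41689993] 0.19357277436489242 [-0.0002101   0.          0.00272949] 10.583385036420639
```

View pics/wP3.png

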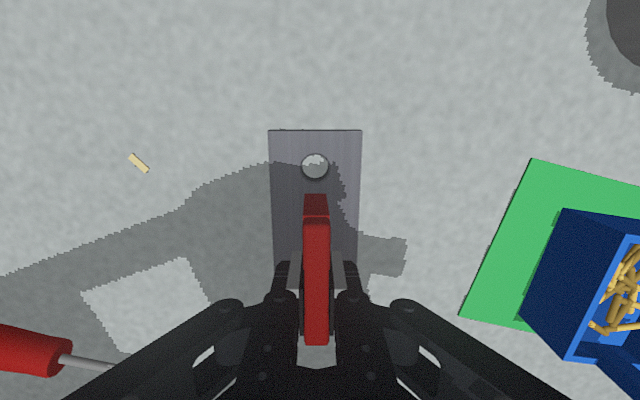

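send_rows --deltas '[0, 0, 0.002, 0, -15, 0, 0, 0, 0, 0, 0, -30, 0, 0, 0, 0, 0, 0, -40, 0, 0, 0, 0, 0, 0, -30, 0, 0, 0, 0, 0, 0, 0, 0, 0]'

```text
clock: 56.7
tool_pos: [441.6, 341.1, 156.8]
tcp_rot: [-0.704, -0.068, 0.068, 0.704]
force: [-0.3, 1.0, -4.9]
width: 10.8
```

```bash
python3 - <<'E'
from h import *
s=sensors.sense();print(s['width'],tilt(s),s['force']);plan((682,110.2,150),0.033,9,0)
snap('wrist','wP4.png');c=campose('wrist');R=Rn.from_quat(s['tcp_rot']).as_matrix()
h=onz(c,(315,165),s['tool_pos'][2]-25.4)[0]; print('hole in tool',(R.T@(h-s['tool_pos'])).round(1))
E
```

```text
10.846413413580029 [-0.00014754  0.          0.00051776] [-0.27380495  0.99228955 -4.92268006]
from [441.6 341.1 156.8] yaw 0.1935 d [ 240.4 -230.9   -6.8] dyaw -0.161 t 56.7
0,0.018,0,21.3,0.8,-30.3,0,0,0.018,0,21.8,0.7,-29.9,0,0,0.018,0,22.4,0.8,-29.5,0,0,0.018,0,22.9,0.7,-29.1,0,0,0.018,0,23.4,0.8,-28.7,0,0,0.018,0,23.9,0.7,-28.3,0,0,0.018,0,24.4,0.8,-27.9,0,0,0.017,0,24.9,0.7,-27.4,0,0,0.018,0,25.4,0.8,-27,0
hole in tool [-0.6 25.4 46.2]
```

View pics/wP4.png

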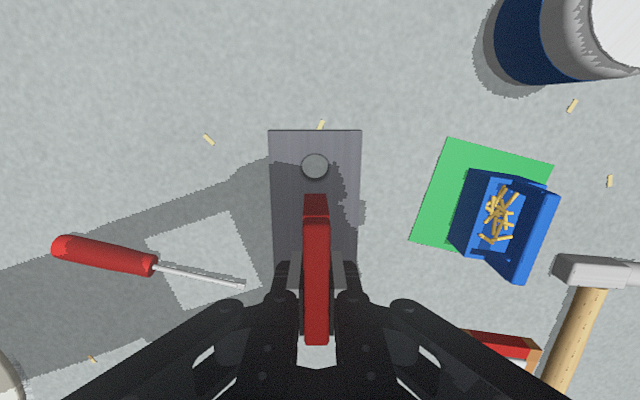

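send_rows --deltas '[0, 0.009, 0, 10, 0, -15, 0, 0, 0.018, 0, 21, 0, -30, 0, 0, 0.018, 0, 22, 0, -30, 0, 0, 0.018, 0, 23, 0, -29, 0, 0, 0.018, 0, 23, 0, -29, 0, 0, 0.018, 0, 24, 0, -28, 0, 0, 0.018, 0, 24, 0, -28, 0, 0, 0.018, 0, 25, 0, -27, 0, 0, 0.015, 0, 18, 0, -20, 0, 0, 0, 0, 0, 0, 0, 0]'

```text
clock: 58.0
tool_pos: [664.8, 113.6, 138.0]
tcp_rot: [0.709, 0.004, -0.019, -0.705]
force: [0.2, -0.1, -3.8]
width: 10.4
```

```bash
python3 - <<'E'
from h import *
s=sensors.sense();print(s['width'],tilt(s),s['force']);plan((682,110,140),0.033,1,0)
E
```

```text
10.354412229465533 [ 0.00589826  0.         -0.02123288] [ 0.18289949 -0.10934598 -3.80710814]
from [664.8 113.6 138. ] yaw 0.0337 d [17.2 -3.6  2. ] dyaw -0.001 t 58.0
0,0.001,0,17,-2,-4.2,0
```

send_rows --deltas '[0.006, 0, -0.021, 8, -2, -2, 0, 0, 0, 0, 8, 0, -2, 0, 0, 0, 0, 1, 0, 0, 0, 0, 0, 0, 0, 0, 0, 0, 0, 0, 0, 0, 0, 0, 0]'

```text
clock: 58.62
tool_pos: [681.9, 110.6, 138.3]
tcp_rot: [-0.707, -0.012, 0.013, 0.707]
force: [0.3, 0.6, -4.3]
width: 10.7
```

```bash
python3 - <<'E'
from h import *
s=sensors.sense();print(s['width'],tilt(s),s['force']);plan((682,110,130),0.033,1,0)
snap('wrist','wP5.png'); c=campose('wrist'); print(proj(c,[(681,155.8,91),(681,155.8,s['tool_pos'][2]-25.4)]).round(1))
E
```

```text
10.650990106158456 [-0.00068885  0.         -0.00130537] [ 0.2694078   0.55239833 -4.33083819]
from [681.9 110.6 138.3] yaw 0.035 d [ 0.1 -0.6 -8.3] dyaw -0.002 t 58.62
0,0.002,0,0,8.3,-0.6,0
[[316.  160.1]
 [315.9 167. ]]
```

View pics/wP5.png

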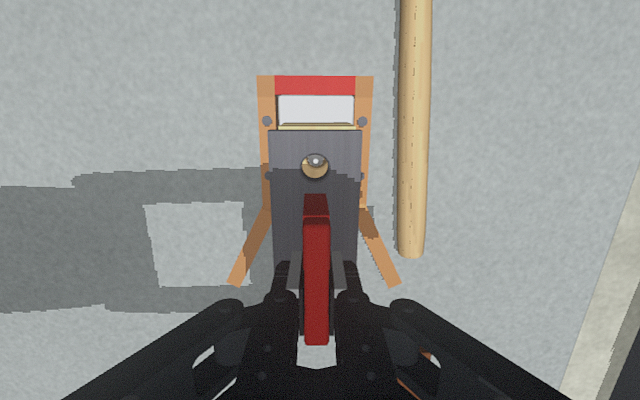

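send_rows --deltas '[0, 0.002, 0, 0.4, 5, -0.9, 0, 0, 0, 0, 0, 5, 0, 0, 0, 0, 0, 0, 3, 0, 0, 0, 0, 0, 0, 0, 0, 0]'

```text
clock: 59.18
tool_pos: [682.0, 109.9, 124.2]
tcp_rot: [-0.707, -0.011, 0.012, 0.707]
force: [0.2, 0.4, -4.1]
width: 10.8
```

```bash
python3 - <<'E'
from h import *
s=sensors.sense();print(s['width'],tilt(s),s['force']);plan((682,110,110),0.033,1,0)
im=snap('wrist','wP6.png'); c=campose('wrist'); print(proj(c,[(681,155.8,91),(681,155.8,s['tool_pos'][2]-25.4)]).round(1))
cv2.imwrite('pics/wP6c.png',cv2.resize(im[120:240,240:400],None,fx=4,fy=4,interpolation=cv2.INTER_CUBIC))
E
```

```text
10.760763285160984 [-0.0007101   0.         -0.00167111] [ 0.24945059  0.37582716 -4.06010522]
from [682.  109.9 124.2] yaw 0.0332 d [ -0.    0.1 -14.2] dyaw -0.0 t 59.17
0,0,0,-0,14.2,0.1,0
[[315.6 163. ]
 [315.5 165.5]]
```

View pics/wP6c.png

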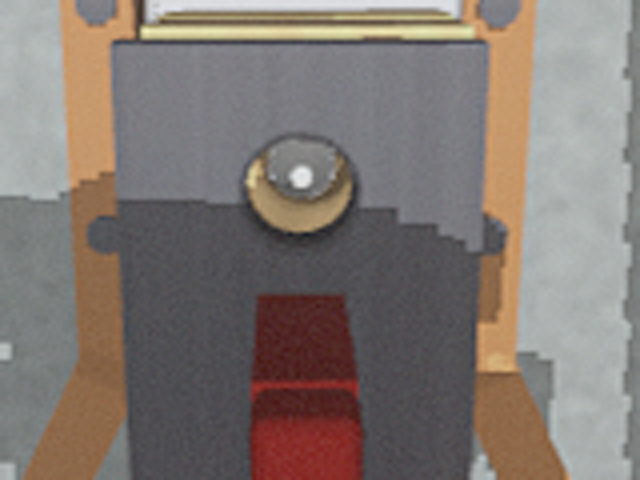

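send_rows --deltas '[0, 0, 0, 0, 4, 0, 0, 0, 0, 0, 0, 4, 0, 0, 0, 0, 0, 0, 3, 0, 0, 0, 0, 0, 0, 1, 0, 0, 0, 0, 0, 0, 0, 0, 0]'

```text
clock: 59.85
tool_pos: [682.1, 109.9, 111.6]
tcp_rot: [-0.707, -0.011, 0.012, 0.707]
force: [-1.1, -0.0, -2.8]
width: 10.3
```

send_rows --deltas '[0, 0, 0, 0, 2, 0, 0, 0, 0, 0, 0, 1, 0, 0, 0, 0, 0, 0, 0, 0, 0]'

```text
clock: 60.22
tool_pos: [682.2, 109.9, 108.6]
tcp_rot: [-0.707, -0.011, 0.012, 0.707]
force: [-0.2, 0.2, -4.1]
width: 10.9
```

send_rows --deltas '[0, 0, 0, 0, 1, 0, 0, 0, 0, 0, 0, 1, 0, 0]'

```text
clock: 60.48
tool_pos: [682.8, 109.9, 108.4]
tcp_rot: [-0.707, -0.012, 0.011, 0.707]
force: [-4.6, -0.3, 8.1]
width: 10.5
```

Contact. Release, and rise.

send_rows --deltas '[0, 0, 0, 0, 0, 0, 0.3, 0, 0, 0, 0, 0, 0, 1, 0, 0, 0, 0, 0, 0, 1, 0, 0, 0, 0, 0, 0, 1, 0, 0, 0, 0, -15, 0, 1, 0, 0, 0, 0, -40, 0, 1, 0, 0, 0, 0, -40, 0, 1, 0, 0, 0, 0, 0, 0, 1, 0, 0, 0, 0, 0, 0, 1]'

```text
clock: 61.6
tool_pos: [682.9, 109.8, 210.4]
tcp_rot: [-0.707, -0.013, 0.01, 0.707]
force: [-0.2, -0.2, -0.9]
width: 85.3
```

```bash
python3 - <<'E'
from bd import *
board('wF','press_plate',83); snap('side','sdF.png'); snap('top','tF.png'); s=sensors.sense(); print(s['clock'])
im=cv2.imread('pics/sdF.png'); cv2.imwrite('pics/sdFc.png',cv2.resize(im[160:330,190:350],None,fx=3.4,fy=3.4,interpolation=cv2.INTER_CUBIC))
E
```

```text
tcp [682.9 109.8 210.4] yaw 0.0332 tilt [-0.0008  0.      0.0043] qv 0.025
press_plate 0.68 px [313.5 190. ] box [[284.0, 260.0], [284.0, 120.0], [343.0, 120.0], [343.0, 260.0]]
  world c [682.4 109.7] size [ 50.4 130.3] ang 1.9
61.8
```

View pics/wF.png

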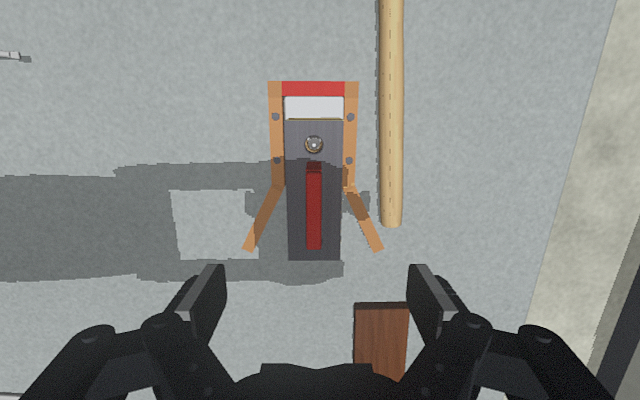

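View pics/sdFc.png

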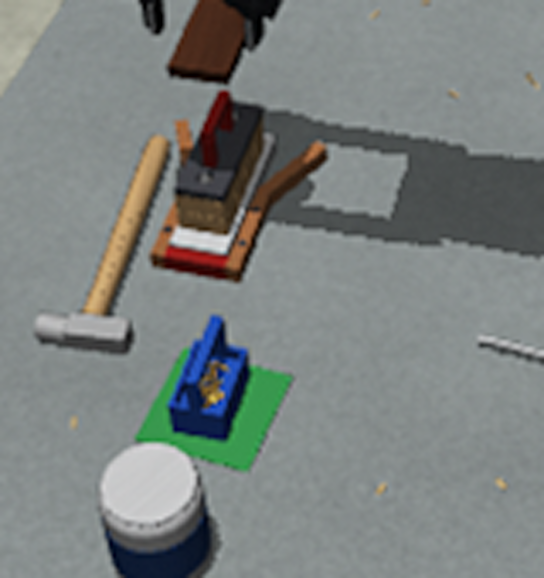

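View pics/tF.png

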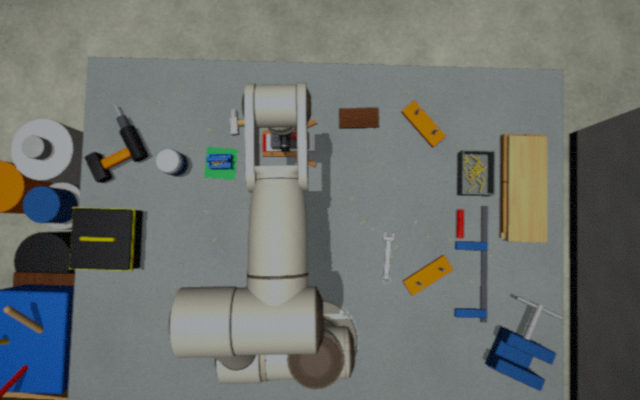

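```bash
python3 - <<'E'
from bd import *
im=cv2.imread('pics/wF.png'); cv2.imwrite('pics/wFc.png',cv2.resize(im[70:270,230:400],None,fx=3,fy=3,interpolation=cv2.INTER_CUBIC))
E
```

```text
(no output)
```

View pics/wFc.png

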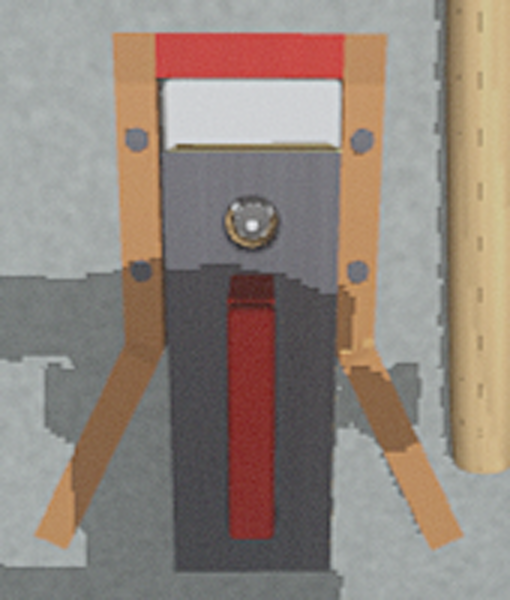

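```bash
python3 -c "
from station import ticket
print(ticket.close_job())"
```

```text
the job is handed in; nothing more can be done
None
```

I finished the whole job and handed it in at about 62 s on the robot's clock; no verdict was reported.

- **Tub:** I lifted it by the handle and stood it upright on the mat, about 2 mm from the mat's centre by the TCP position at release.
- **Carrier:** I pulled it along the bench by its front pin until the wrist force showed it touching the red stop (about 14 N). Its front edge measured about 1 mm from the stop, and it looked straight in the jig. The last crop still showed it home.
- **Boards:** All four are over both pins. The first two measured 50 × 130 mm at their expected heights, so they lie flat. The automatic fit failed for the third and fourth because the rails merged with them in the picture. I judged those two by eye and by the height at which the gripper let go.
- **Pressing plate:** It is on top of the boards. It measured 50.4 × 130.3 mm at 83 mm high, centred at (682.4, 109.7) against about (682, 110.4) for the carrier, so within 1 mm.

In the last overhead picture no loose boards were left, and the bystanders that showed had not visibly moved. The screwdriver was hidden behind the arm there. I did not measure any displacements. The gripper was open and about 70 mm clear of the plate's handle, touching nothing.

The network missed the first board in the close view, and the hole positions I measured in the boards were about 1–3 mm off. For the boards I used colour outlines and the view of the pins through the holes instead.

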